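# Put the pigment bottles away under the bench riser

## Task

Slide the red bottle carrier by its white handle all the way out from under the clear shelf, stand every pigment bottle on the bench (some have toppled over) upright in a pocket of its own in the carrier, then slide the loaded carrier back in under the shelf until it is fully home against the back stop, and let go. Keep the carrier sliding on the bench rather than lifting it, and leave the cast pot, tumbler, mould and paper cup alone.

Things in the scene. Friction and masses are not known exactly. Their poses are not given: they have to be found in the camera images.
- shelf: fixed low riser shelf, clear top, white sides, 150 mm long (x) by 168 mm; passage 152 mm wide, 125 mm high; top at 133 mm. Origin: on the bench, centre of the passage. Open front faces its -x (edge at x = -75 mm); 30 mm high back stop with its face at x = +68 mm. Place and heading vary
- carrier: loose red box, 136 mm square, 40 mm high, 450 g; 2 x 2 pockets 62 mm square, centres x, y = +-33 mm, floor 4 mm up. Origin: centre of the box underside; +x to its rear. In front a tongue to x = -135 mm bears an upright white handle at x = -112, y = 0: 36 (x) by 18 (y) mm, top 112 mm. Home: x = 0 in the shelf frame, axes alike; clear of the shelf: x below -143 mm
- bottle_mauve: mauve square pigment bottle with a tall round black cap, standing at the start (may be absent). Body 46 x 46 mm, 66 mm high, cap 32 mm diameter above it up to 102 mm; 120 g. Origin: centre of its underside; +z runs along the bottle to the cap
- bottle_grey: grey square pigment bottle with a tall round black cap, standing at the start (may be absent). Body 46 x 46 mm, 66 mm high, cap 32 mm diameter above it up to 102 mm; 120 g. Origin: centre of its underside; +z runs along the bottle to the cap
- bottle_teal: teal square pigment bottle with a tall round black cap, lying on a flat side at the start. Body 46 x 46 mm, 66 mm high, cap 32 mm diameter above it up to 102 mm; 120 g. Origin: centre of its underside; +z runs along the bottle to the cap
- bottle_ochre: ochre square pigment bottle with a tall round black cap, lying on a flat side at the start. Body 46 x 46 mm, 66 mm high, cap 32 mm diameter above it up to 102 mm; 120 g. Origin: centre of its underside; +z runs along the bottle to the cap
- cast_pot: white ribbed cast pot, 69 mm diameter, 64 mm high, standing on top of the shelf towards the back; leave it. Origin: centre of its underside
- tumbler: purple tumbler, 80 mm diameter, 90 mm high, beyond the work; leave it. Origin: centre of its underside
- mould: pink round silicone mould, 90 mm diameter, 35 mm high, on the bench beside the shelf; leave it. Origin: centre of its underside
- paper_cup: white paper cup, 78 mm diameter, 95 mm high, beyond the work; leave it. Origin: centre of its underside
Mind the look-alikes: they are no part of the job. Leave any purple look-alike of the bottle_ochre alone. Leave any blue look-alike of the bottle_mauve alone.

How it is judged:
On the way, in this order (a step that is already met when the one before it is completed fails the run):
1. the carrier is pulled out clear of the shelf (x of carrier in the frame of shelf below -0.143 m), for 0.2 s.
2. every bottle stands upright in a pocket of the carrier, with the carrier still clear of the shelf (x of bottle_mauve in the frame of carrier between -0.058 and 0.058 m and y of bottle_mauve in the frame of carrier between -0.058 and 0.058 m and z of each of bottle_mauve, bottle_grey, bottle_teal, bottle_ochre in the frame of carrier below 0.015 m and angle between each of bottle_mauve, bottle_grey, bottle_teal, bottle_ochre's own z axis and vertical below 0.15 rad and x of bottle_grey in the frame of carrier between -0.058 and 0.058 m and y of bottle_grey in the frame of carrier between -0.058 and 0.058 m and x of bottle_teal in the frame of carrier between -0.058 and 0.058 m and y of bottle_teal in the frame of carrier between -0.058 and 0.058 m and x of bottle_ochre in the frame of carrier between -0.058 and 0.058 m and y of bottle_ochre in the frame of carrier between -0.058 and 0.058 m and x of carrier in the frame of shelf below -0.12 m), for 0.2 s.
3. the loaded carrier is slid home under the shelf (x of bottle_mauve in the frame of carrier between -0.058 and 0.058 m and y of bottle_mauve in the frame of carrier between -0.058 and 0.058 m and z of each of bottle_mauve, bottle_grey, bottle_teal, bottle_ochre in the frame of carrier below 0.015 m and angle between each of bottle_mauve, bottle_grey, bottle_teal, bottle_ochre's own z axis and vertical below 0.15 rad and x of bottle_grey in the frame of carrier between -0.058 and 0.058 m and y of bottle_grey in the frame of carrier between -0.058 and 0.058 m and x of bottle_teal in the frame of carrier between -0.058 and 0.058 m and y of bottle_teal in the frame of carrier between -0.058 and 0.058 m and x of bottle_ochre in the frame of carrier between -0.058 and 0.058 m and y of bottle_ochre in the frame of carrier between -0.058 and 0.058 m and x of carrier in the frame of shelf above -0.012 m), for 0.2 s.
At the end, for the whole second after the job is handed in: The carrier rests on the bench under the shelf within 12 mm of its back stop; every bottle present stands in a pocket of it on the pocket floor, within 0.15 rad of upright; all is at rest and released (all of step 3 and x of carrier in the frame of shelf below 0.012 m and y of carrier in the frame of shelf between -0.015 and 0.015 m and height (world z) of carrier below 0.006 m and linear speed of carrier below 0.02 m/s and linear speed of each of bottle_mauve, bottle_grey, bottle_teal, bottle_ochre below 0.03 m/s); the robot touches nothing.
It fails at once if the carrier is lifted more than 40 mm off the bench (height (world z) of carrier above 0.04 m).
It fails at once if a bystander (cast pot, tumbler, mould, paper cup) is shifted more than 40 mm or tipped over (distance of any of cast_pot, tumbler, mould, paper_cup from where it was at the start of the episode above 0.04 m or angle between any of cast_pot, tumbler, mould, paper_cup's own z axis and vertical above 0.6 rad).
Of bottle_mauve, bottle_grey only 1 to 2 are there at a start; the rules pass over those that are not, and their reading is None.
At some moment in a run one of bottle_mauve, bottle_grey, bottle_teal, bottle_ochre may be knocked a few centimetres aside while the robot is not near it.
Once in a run the grip may slacken for a moment while it holds something.
It also fails if it takes over 210 s, if anything falls off the work surface, if the arm or the gripper's body presses on something with over 40 N, if the wrist force passes 120 N, or if a joint passes its speed limit or range.

## Robot

A 6-joint arm with a two-finger parallel gripper is mounted at the origin on the work surface. World frame = base frame: x ahead of the robot, y to its left, z up, the work surface at z = 0. Lengths are in m, angles in rad, forces in N, time in s.
With the tool pointing down it reaches from about 0.225 to 0.875 m from the base axis. Payload 3.4 kg.
Tool frame: the origin (TCP) lies on the mounting face of the last link; the fingertips stand 173 mm ahead of it and the grasp point (between the pads) lies 155 mm ahead of it; y points along the fingers, x is the direction in which the jaws open and shut, and the axes are right-handed (so a half turn about y gives the same grasp; the last joint's range is limited). The gripper opens to 85 mm and grips with 20 to 120 N. Pads are 22 mm wide; open, the fingers measure 114 mm over their backs; the gripper's body (76 mm by 85 mm) begins 54 mm behind the grasp point. The pads swing forward as they close: fully open they stand 13 mm farther back than shut.
Start: joints at [-0.121, 0.276, 1.505, -0, 1.361, -0.121], TCP at [0.575, -0, 0.405] pointing down, gripper open.
Joint ranges: [-2.89, 2.89], [-0.75, 2.08], [0.22, 2.7], [-1.18, 4.32], [0.11, 2.71], [-2.7, 2.7]. Speed limits (rad/s): [2.57, 2.57, 3.14, 3.14, 3.14, 3.14].

## Interface

Orientations are given as a unit quaternion [w, x, y, z].
In Python, from rig import manip, vision, ticket gives the robot as it stands.
- The arm moves only by the tool arm_command, never from a script. Its argument "increments" is one flat list of numbers, 7 for each row, row after row: the turn, a rotation vector about the tool's x, y, z in rad, then the shift along the tool's x, y, z in cm, then the closure, from 0 (fully open) to 1 (shut). In form: [wx, wy, wz, tx, ty, tz, hand, wx, wy, wz, tx, ty, tz, hand, ...]. A call has 1 to 8 rows; each row shifts and turns the commanded pose from where the row before left it, along the tool's axes as they then stand; what a row does not reach is not made up. A row lasts 1/8 s, in which the tool goes at most 62.5 mm and 10.7 degrees, less where a joint would pass 70% of its speed; a pose out of reach is approached as far as the arm can. A call is refused whole if a number of a shift passes 6.25 or a number of a turn 0.188, either way. A call with a gripper value outside its range is refused whole. The fingers move at their own pace and stop on an object; "grip_force" is the grip in N (left out, the last holds). Time passes only in rows, so rows that do not move let the fingers close. It gives the time, the measured TCP pose, the force and the opening at its end, in the units of the state.
- manip.get_state(): the state, without advancing time (a new reading comes with each control period).
- vision.get_image(name): name is "scene" or "side" or "wrist"; returns the picture (420x560x3 uint8, red, green, blue); there is no depth.
- vision.camera_params(name): a dict with "vfov" (degrees; the focal length in pixels is half the picture's height over the tangent of half this angle, whatever the lens; pixels are square), "cx", "cy" (the principal point, pixels), "R" (3x3) and "t" (3): a world point X has camera coordinates R X + t. Camera axes: x right, y down, z forward; pixel columns grow to the right and rows downward; lengths in m; the calibration is good to about 2 mm. A picture is of the moment at which its call begins: read the wrist's pose just before it. camera_params takes no time and is no camera call; for the wrist camera it gives the pose at the moment of the call.
- ticket.sign_off(): hands the job in, once; it reports no verdict.
The state is a dict: "clock": time; "qpos": joint angles; "qd": joint speeds; "effort": joint torques, N m; "position": TCP position; "ee_rot": TCP orientation; "contact_force": force on the tool from outside, world axes, zero at the start; "moment": the same for the moment, N m; "width": finger opening in m.
Only numpy, scipy, OpenCV 4.12 (cv2) and the standard library are available. Lean on these libraries where they do the work, as an engineer would, in place of code of your own. Each camera call takes 0.05 s, during which the arm holds its last target.

## Working session

There is one attempt and no reset: what is moved stays moved. The work goes in short steps, Python scripts to look and compute and a tool call to move; the robot and the scene stay as the last step left them, time stands still between calls to the robot, and variables do not carry over. Pictures are saved under pics/ and viewed, and the job is handed in when it is done.

Besides the shell and the picture viewer there is one more tool, called after "Request:" by a JSON object that holds its "fn" and its "kwargs". arm_command: Moves the arm, as the interface text tells. Its arguments: {"type":"object","properties":{"increments":{"type":"array"},"grip_force":{"type":"number"}},"required":["increments"]}

```bash
ls; mkdir -p pics
python3 - <<'E'
from rig import manip, vision
import cv2
s=manip.get_state(); print(s)
for n in ["scene","side","wrist"]:
    p=vision.camera_params(n); print(n,p)
    cv2.imwrite(f"pics/a_{n}.png",vision.get_image(n)[:,:,::-1])
E
```

```text
pics
{'clock': 0.0, 'qpos': array([-1.20988823e-01,  2.76608064e-01,  1.50617575e+00, -4.58195796e-05,
        1.36069397e+00, -1.21008524e-01]), 'qd': array([-0.00155134, -0.00189586, -0.00020274,  0.00044866, -0.00127694,
       -0.00219792]), 'effort': array([ 6.20495921e-04, -4.16768074e+01, -2.45808578e+01, -1.52056768e-04,
        1.11346930e-02,  1.69860516e-05]), 'position': array([5.74776475e-01, 1.95878588e-05, 4.03814976e-01]), 'ee_rot': array([ 7.07171190e-01, -7.07041743e-01,  6.53172453e-04,  6.73889875e-04]), 'contact_force': array([ 0.58444905,  0.6846483 , -0.00545691]), 'moment': array([ 0.03367419, -0.02925187, -0.01841627]), 'width': 0.08539126704098618}
scene {'vfov': 49.72489371958001, 'cx': 282.29590097225497, 'cy': 200.3422034956435, 'R': array([[ 0.43670124,  0.89959851, -0.00381555],
       [ 0.77466393, -0.37820257, -0.50681221],
       [-0.45737055,  0.21836975, -0.86204804]]), 't': array([-0.23443027, -0.36369792,  1.51158872])}
side {'vfov': 44.58725265609395, 'cx': 276.80162746848583, 'cy': 214.02929391965813, 'R': array([[-0.76826175, -0.6401303 ,  0.00266177],
       [-0.32779472,  0.38982923, -0.86057178],
       [ 0.54984044, -0.6620169 , -0.50932222]]), 't': array([0.40097441, 0.27743152, 1.17762293])}
wrist {'vfov': 64.83598505401322, 'cx': 278.84817236845856, 'cy': 212.43141703101222, 'R': array([[ 9.99997133e-01, -1.49935096e-04, -2.38981661e-03],
       [ 5.17263681e-04, -9.60946625e-01,  2.76733294e-01],
       [-2.33797824e-03, -2.76733737e-01, -9.60943793e-01]]), 't': array([-0.5727929 , -0.03586419,  0.38029916])}
```

View pics/a_scene.png

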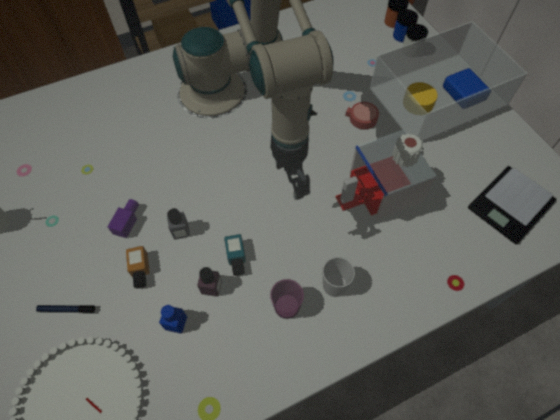

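View pics/a_side.png

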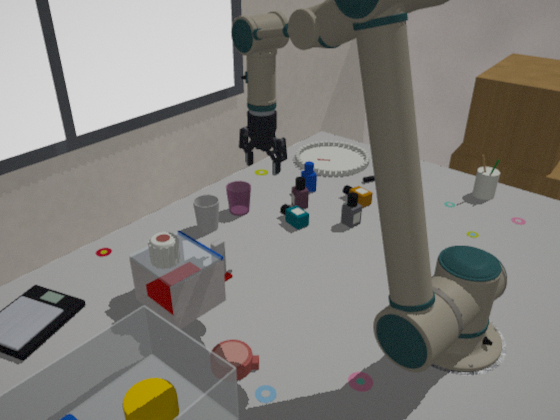

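View pics/a_wrist.png

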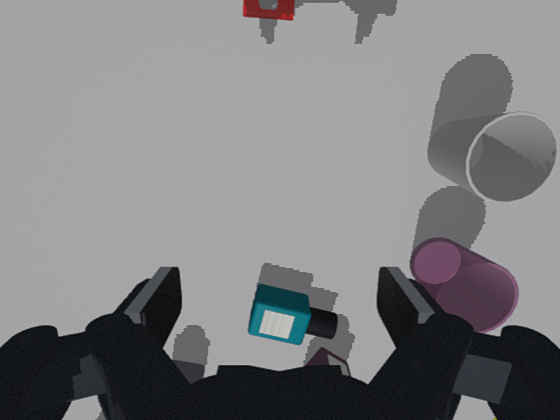

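```bash
cat > h.py <<'E'
import numpy as np, cv2
from rig import manip, vision
def ray(n,px,P=None):
    P=P or vision.camera_params(n); f=210/np.tan(np.radians(P['vfov']/2))
    d=np.array([(px[0]-P['cx'])/f,(px[1]-P['cy'])/f,1.]); R=P['R']; 
    return -R.T@P['t'], R.T@d
def onz(n,px,z,P=None):
    c,d=ray(n,px,P); return (c+d*(z-c[2])/d[2])
def proj(n,X,P=None):
    P=P or vision.camera_params(n); f=210/np.tan(np.radians(P['vfov']/2))
    c=P['R']@np.array(X)+P['t']; return np.array([f*c[0]/c[2]+P['cx'],f*c[1]/c[2]+P['cy']])
def tri(obs):
    A=np.zeros((3,3));b=np.zeros(3)
    for n,px in obs:
        c,d=ray(n,px); d=d/np.linalg.norm(d); M=np.eye(3)-np.outer(d,d); A+=M;b+=M@c
    return np.linalg.solve(A,b)
def crop(img,x0,y0,x1,y1,k,name):
    im=img[y0:y1,x0:x1,::-1]; cv2.imwrite('pics/'+name,cv2.resize(im,None,fx=k,fy=k,interpolation=cv2.INTER_CUBIC))
E
python3 - <<'E'
from h import *
a=cv2.imread('pics/a_scene.png')[:,:,::-1]; crop(a,320,90,460,230,5,'c1.png')
crop(a,90,180,260,340,4,'c2.png')
b=cv2.imread('pics/a_side.png')[:,:,::-1]; crop(b,120,190,270,340,5,'c3.png')
crop(b,260,150,400,240,5,'c4.png')
E
```

```text
(no output)
```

View pics/c1.png

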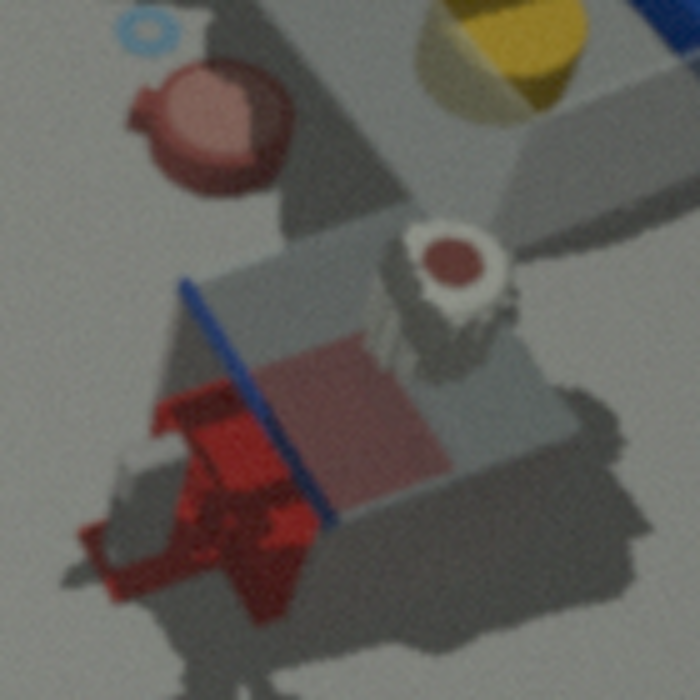

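View pics/c2.png

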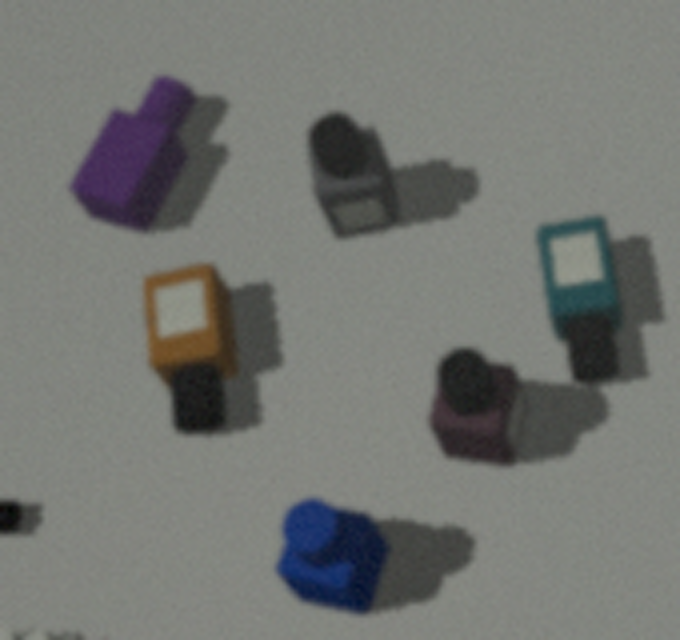

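View pics/c3.png

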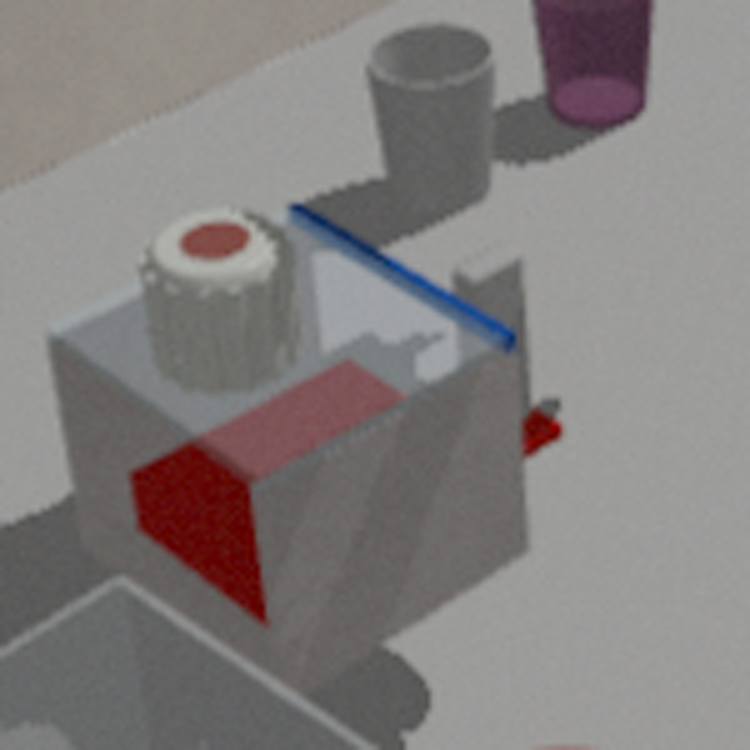

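View pics/c4.png

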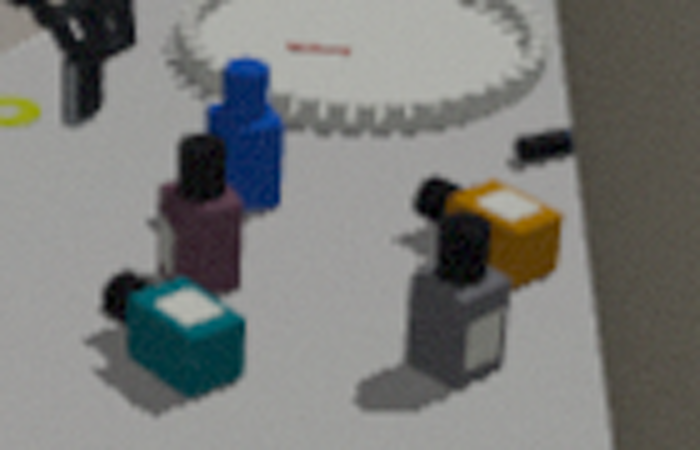

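Run:
```python
from h import *
np.set_printoptions(precision=4,suppress=True)
def S(x,y): return (320+x/5,90+y/5)
def B(x,y,): return (90+x/4,180+y/4)
for p in [(183,283),(332,520),(408,205),(582,430)]: print('shelf top',p,onz('scene',S(*p),.133))
for p in [(292,208),(512,345),(50,335),(255,482)]: print('side shelf',onz('side',(120+p[0]/5,190+p[1]/5),.133))
for p in [(118,442),(152,432),(188,452),(155,465)]: print('handle',onz('scene',S(*p),.112))
for p in [(455,275),(510,255),(522,262),(468,280)]: print('handle side',onz('side',(120+p[0]/5,190+p[1]/5),.112))
print('tongue front corners z?',onz('scene',S(80,530),.008),onz('scene',S(115,600),.008))
print('carrier top left front corner',onz('scene',S(155,405),.04),onz('scene',S(235,570),.04))
print('cap tops grey, mauve',onz('scene',B(337,138),.102),onz('scene',B(467,378),.102),'blue',onz('scene',B(312,525),.102))
for n,c in [('ochre',[(147,277),(213,265),(226,355),(155,370)]),('teal',[(540,228),(603,218),(620,310),(557,322)])]:
  Q=[onz('scene',B(*p),.046)[:2] for p in c]; print(n,Q,np.mean(Q,0))
print('ochre cap end',onz('scene',B(205,425),.023),'teal',onz('scene',B(597,375),.023))
print('pot',onz('scene',S(455,260),.197),'mould',onz('scene',S(222,120),.035))
print('cup',onz('scene',(338,268),.095),'tumbler',onz('scene',(286,290),.09))
print('purple',onz('scene',B(130,150),.046))
```

```text
shelf top (183, 283) [0.4894 0.2473 0.133 ]
shelf top (332, 520) [0.6521 0.2384 0.133 ]
shelf top (408, 205) [0.4976 0.3865 0.133 ]
shelf top (582, 430) [0.6627 0.3847 0.133 ]
side shelf [0.6478 0.2415 0.133 ]
side shelf [0.477  0.2542 0.133 ]
side shelf [0.6498 0.3887 0.133 ]
side shelf [0.4903 0.3985 0.133 ]
handle [0.5524 0.1734 0.112 ]
handle [0.5548 0.1928 0.112 ]
handle [0.5741 0.2035 0.112 ]
handle [0.5735 0.1837 0.112 ]
handle side [0.5635 0.2098 0.112 ]
handle side [0.5552 0.179  0.112 ]
handle side [0.546  0.1797 0.112 ]
handle side [0.5553 0.2087 0.112 ]
tongue front corners z? [0.541  0.1685 0.008 ] [0.5896 0.1636 0.008 ]
carrier top left front corner [0.5022 0.2358 0.04  ] [0.616 0.22  0.04 ]
cap tops grey, mauve [ 0.4531 -0.2659  0.102 ] [ 0.6415 -0.2497  0.102 ] blue [ 0.6858 -0.361   0.102 ]
ochre [array([ 0.4623, -0.4104]), array([ 0.4728, -0.3695]), array([ 0.5366, -0.3806]), array([ 0.5267, -0.4237])] [ 0.4996 -0.396 ]
teal [array([ 0.5412, -0.1688]), array([ 0.5526, -0.1288]), array([ 0.6174, -0.1448]), array([ 0.6074, -0.1842])] [ 0.5796 -0.1567]
ochre cap end [ 0.5647 -0.4093  0.023 ] teal [ 0.6423 -0.1736  0.023 ]
pot [0.5757 0.3463 0.197 ] mould [0.3323 0.3841 0.035 ]
cup [0.7614 0.0403 0.095 ] tumbler [ 0.7545 -0.0956  0.09  ]
purple [ 0.3665 -0.3946  0.046 ]
```

Request:
{"fn": "arm_command", "kwargs": {"increments": [0,0,0,-0.7,0,4,0,0,0,0,-0.7,0,4,0,0,0,0,0,0,4,0,0,0,0,0,0,0,0], "grip_force": 60}}

```text
clock: 0.65
position: [0.5606, 0.1223, 0.4044]
ee_rot: [0.707, -0.707, -0.001, 0.001]
contact_force: [0.0, -0.5, 0.6]
width: 0.0853
```

```bash
cat >> h.py <<'E'
np.set_printoptions(precision=4,suppress=True)
from scipy.spatial.transform import Rotation as Ro
def pose():
    s=manip.get_state(); q=s['ee_rot']; R=Ro.from_quat([q[1],q[2],q[3],q[0]]).as_matrix()
    return s,np.array(s['position']),R
def st():
    s,p,R=pose(); print('t',round(s['clock'],2),'p',p,'gp',p+R[:,1]*.155,'w',round(s['width'],4),'F',s['contact_force'],'q',s['qpos']); print('x',R[:,0],'y',R[:,1],'z',R[:,2])
def togo(g,ax=None,ay=None):
    """target grasp point g, target tool x dir ax, tool y dir ay -> turn (tool rotvec), shift cm in the tool axes now / after turn"""
    s,p,R=pose(); Rt=R
    if ax is not None:
        ay=np.array(ay,float);ay/=np.linalg.norm(ay);ax=np.array(ax,float);ax-=ay*(ax@ay);ax/=np.linalg.norm(ax)
        Rt=np.c_[ax,ay,np.cross(ax,ay)]
    tp=np.array(g)-Rt[:,1]*.155
    print('turn',Ro.from_matrix(R.T@Rt).as_rotvec(),'shift now-axes cm',R.T@(tp-p)*100,'new-axes',Rt.T@(tp-p)*100)
def snap(n,name):
    P=vision.camera_params(n); im=vision.get_image(n); cv2.imwrite('pics/'+name,im[:,:,::-1]); return P,im
E
python3 - <<'E'
from h import *
import pickle
st(); P,im=snap('wrist','w1.png'); pickle.dump(P,open('w1.pkl','wb'))
E
```

```text
t 0.65 p [0.5606 0.1223 0.4044] gp [0.5605 0.1224 0.2494] w 0.0853 F [ 0.0314 -0.5135  0.5735] q [0.0932 0.2744 1.5079 0.001  1.3598 0.0895]
x [ 1.      0.0035 -0.0006] y [-0.0006  0.0009 -1.    ] z [-0.0035  1.      0.0009]
```

View pics/w1.png

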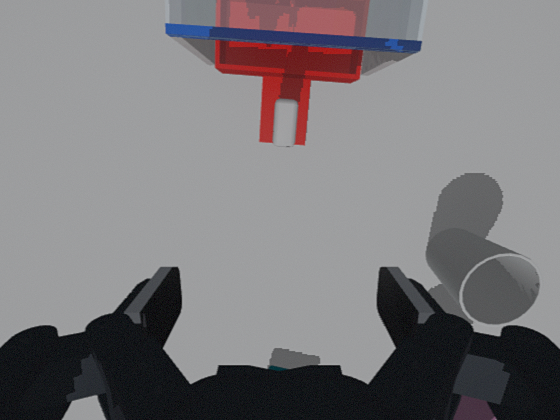

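Run:
```python
from h import *
import pickle
P=pickle.load(open('w1.pkl','rb'))
im=cv2.imread('pics/w1.png')[:,:,::-1]; crop(im,150,10,430,160,2.8,'c5.png')
for l,p,z in [('strip',(166,30),.133),('strip',(421,46),.133),('tongue',(260,141),.008),('tongue',(306,145),.008),('fr',(217,70),.04),('fr',(360,80),.04)]: print(l,onz('wrist',p,z,P))
```

```text
strip [0.4847 0.2479 0.133 ]
strip [0.6532 0.2389 0.133 ]
tongue [0.5384 0.1683 0.008 ]
tongue [0.5885 0.1642 0.008 ]
fr [0.5008 0.2355 0.04  ]
fr [0.6353 0.2272 0.04  ]
```

View pics/c5.png

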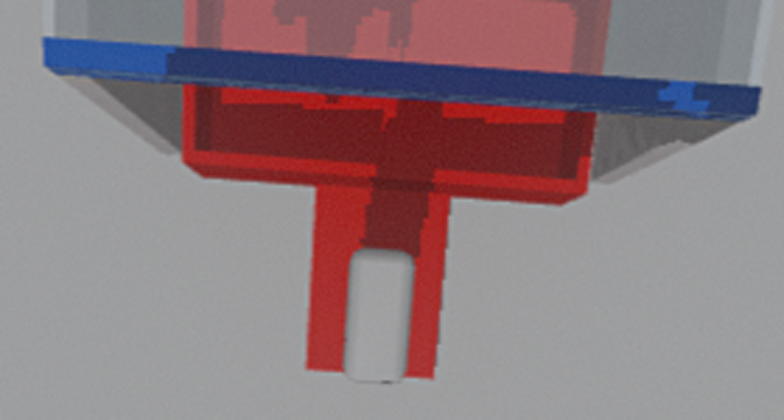

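Request:
{"fn": "arm_command", "kwargs": {"increments": [0,0.055,0,0.4,0,3.3,0,0,0,0,-0.3,0,3.3,0,0,0,0,0,5,0,0,0,0,0,0,5,0,0,0,0,0,0,3,0,0,0,0,0,0,0,0,0]}}

```text
clock: 1.45
position: [0.5631, 0.1848, 0.2721]
ee_rot: [-0.706, 0.708, -0.022, 0.018]
contact_force: [-0.5, -0.2, -0.2]
width: 0.0851
```

Run:
```python
from h import *
st(); togo([.565,.188,.092],[1,-.055,0],[0,0,-1]); snap('wrist','w2.png')
```

```text
t 1.45 p [0.5631 0.1848 0.2721] gp [0.5621 0.1845 0.1171] w 0.0851 F [-0.4885 -0.1725 -0.1695] q [ 0.1999  0.4039  1.6602 -0.0007  1.0839  0.2564]
x [ 0.9984 -0.0561 -0.006 ] y [-0.0061 -0.0018 -1.    ] z [ 0.0561  0.9984 -0.0022]
turn [ 0.0022 -0.0012 -0.006 ] shift now-axes cm [0.1891 2.5104 0.3354] new-axes [0.1744 2.5122 0.3298]
```

View pics/w2.png

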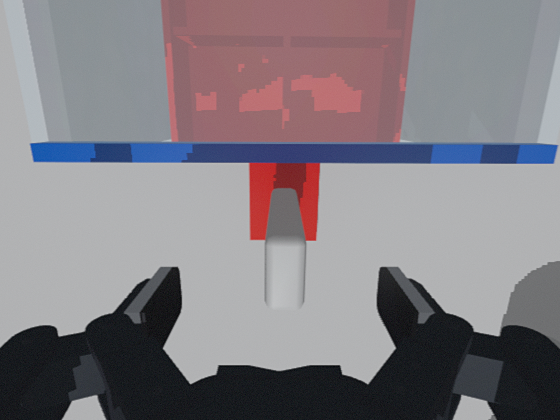

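Request:
{"fn": "arm_command", "kwargs": {"increments": [0,0,0,0.2,2.4,0.3,0,0,0,0,0,0,0,0,0,0,0,0,0,0,1,0,0,0,0,0,0,1,0,0,0,0,0,0,1,0,0,0,0,0,0,1], "grip_force": 60}}

```text
clock: 2.25
position: [0.5661, 0.189, 0.2515]
ee_rot: [0.707, -0.707, 0.019, -0.02]
contact_force: [1.1, -0.7, -2.1]
width: 0.0175
```

Request:
{"fn": "arm_command", "kwargs": {"increments": [0,0,0,0,0,-1,1,0,0,0,0,0,-2,1,0,0,0,0,0,-2.5,1,0,0,0,0,0,-2.5,1,0,0,0,0,0,-2.5,1,0,0,0,0,0,-2.5,1,0,0,0,0,0,-2.5,1,0,0,0,0,0,-1.5,1]}}

```text
clock: 3.25
position: [0.5574, 0.0191, 0.2526]
ee_rot: [0.708, -0.705, 0.019, -0.022]
contact_force: [1.6, 8.4, 10.3]
width: 0.0174
```

Request:
{"fn": "arm_command", "kwargs": {"increments": [0,0,0,0,0,0,1,0,0,0,0,0,0,1,0,0,0,0,0,0,0.3,0,0,0,0,0,0,0.3,0,0,0,0,0,0,0.3,0,0,0,0,-4,0,0.3,0,0,0,0,-6,0,0.3,0,0,0,0,-6,0,0.3]}}

```text
clock: 4.25
position: [0.5564, 0.0192, 0.4118]
ee_rot: [-0.707, 0.707, -0.02, 0.019]
contact_force: [1.1, -0.1, -0.1]
width: 0.0598
```

Run:
```python
from h import *
st(); P,im=snap('scene','s2.png'); crop(im,60,100,460,340,2,'s2c.png'); P,im=snap('wrist','w3.png'); import pickle; pickle.dump(P,open('w3.pkl','wb'))
```

```text
t 4.25 p [0.5564 0.0192 0.4118] gp [0.5562 0.0192 0.2568] w 0.0598 F [ 1.1478 -0.0637 -0.1183] q [-0.0904  0.2449  1.5309 -0.0003  1.3672 -0.0355]
x [ 0.9985 -0.0548 -0.0014] y [-0.0014 -0.0001 -1.    ] z [ 0.0548  0.9985 -0.0002]
```

View pics/s2c.png

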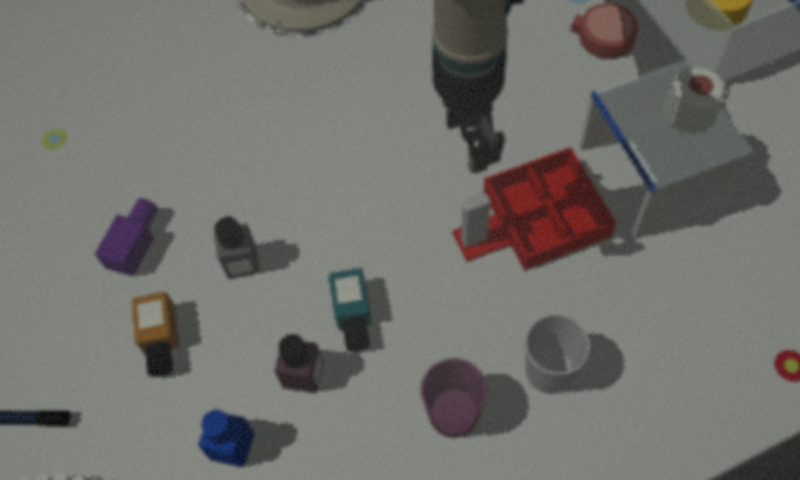

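View pics/w3.png

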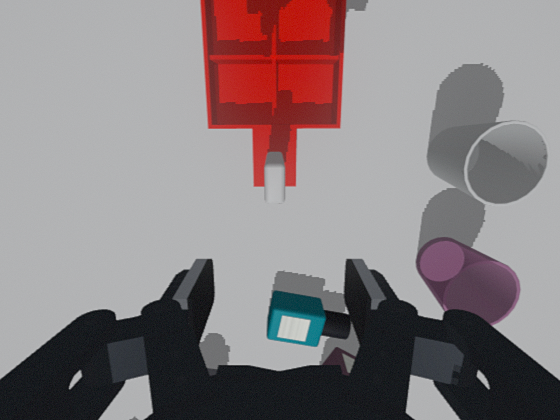

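Run:
```python
from h import *
import pickle
P=pickle.load(open('w3.pkl','rb'))
for p in [(208,127),(341,127),(273.5,58),(253,187),(296,186)]: print(p,onz('wrist',p,.04 if p[1]<150 else .008,P))
# teal corners from scene crop (2x, off 60,100)
for l,c in [('teal',[(331,273),(360,269),(370,315),(341,320)]),('ochre',[(133,298),(167,293),(175,340),(138,347)])]:
  Q=np.array([onz('scene',(60+x/2,100+y/2),.046)[:2] for x,y in c]); print(l,Q.mean(0),Q[3]-Q[0],Q[2]-Q[1])
im=cv2.imread('pics/w3.png')[:,:,::-1]; crop(im,250,270,370,360,6,'c6.png')
```

```text
(208, 127) [0.4932 0.0834 0.04  ]
(341, 127) [0.6297 0.0758 0.04  ]
(273.5, 58) [0.5641 0.1446 0.04  ]
(253, 187) [0.532  0.0117 0.008 ]
(296, 186) [0.5826 0.01   0.008 ]
teal [ 0.5793 -0.1558] [ 0.0671 -0.0137] [ 0.0657 -0.0142]
ochre [ 0.5014 -0.3958] [ 0.0682 -0.0131] [ 0.0671 -0.0102]
```

View pics/c6.png

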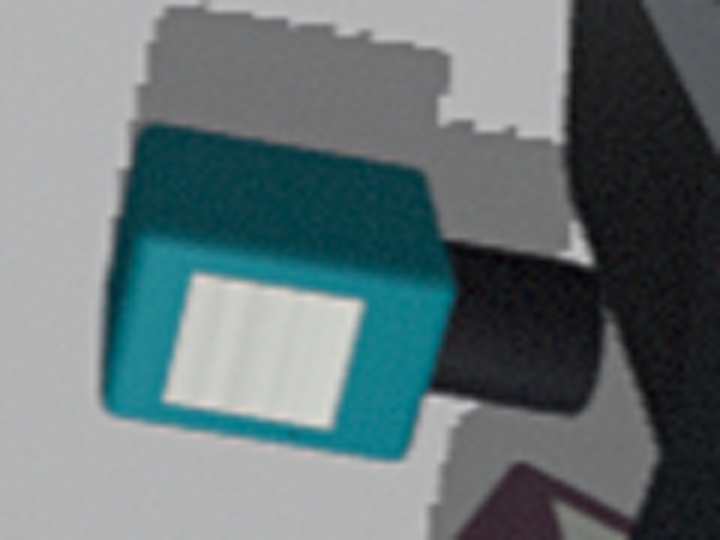

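Request:
{"fn": "arm_command", "kwargs": {"increments": [0,-0.055,0,2,0,-5,0,0,0,0,2,0,-5,0,0,0,0,2,0,-5,0,0,0,0,2,0,-5,0,0,0,0,0,0,-2,0,0,0,0,0,0,0,0]}}

```text
clock: 5.1
position: [0.6335, -0.2029, 0.4093]
ee_rot: [0.708, -0.707, 0.002, 0.0]
contact_force: [-0.2, 0.7, 0.1]
width: 0.0851
```

Run:
```python
from h import *
st(); P,im=snap('wrist','w4.png'); import pickle; pickle.dump(P,open('w4.pkl','wb'))
```

```text
t 5.1 p [ 0.6335 -0.2029  0.4093] gp [ 0.6331 -0.2027  0.2543] w 0.0851 F [-0.2318  0.6701  0.0779] q [-0.4145  0.4119  1.2864  0.0002  1.446  -0.4124]
x [ 1.     -0.0021 -0.0024] y [-0.0024  0.0012 -1.    ] z [0.0021 1.     0.0012]
```

View pics/w4.png

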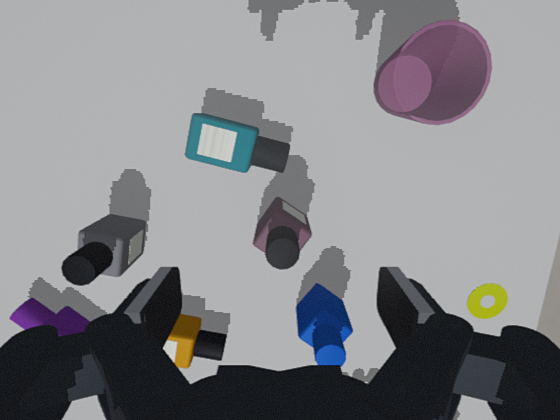

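Run:
```python
from h import *
im=cv2.imread('pics/w4.png')[:,:,::-1]; crop(im,240,190,360,280,6,'c7.png'); crop(im,60,160,160,290,5,'c8.png')
```

```text
(no output)
```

View pics/c7.png

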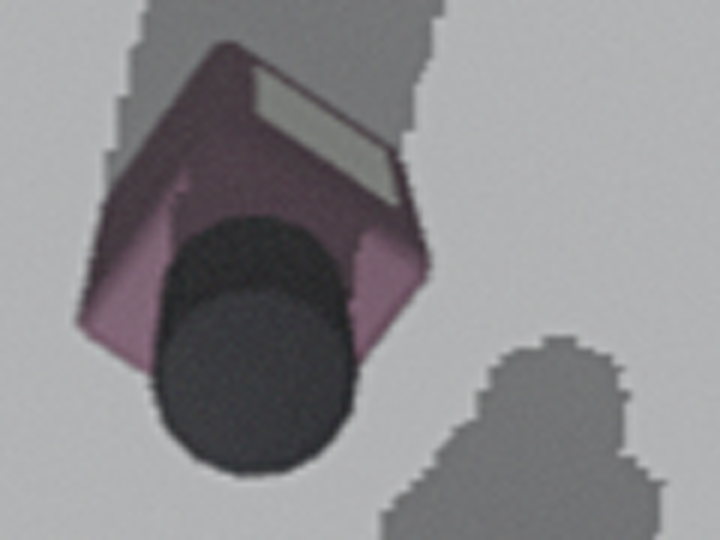

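View pics/c8.png

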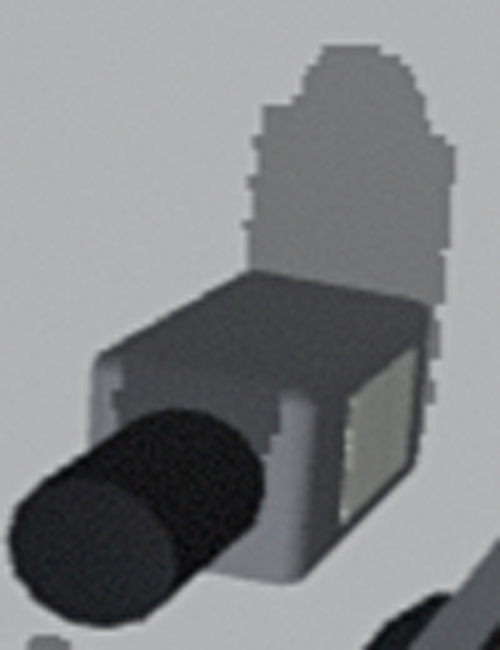

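Run:
```python
from h import *
import pickle
P=pickle.load(open('w4.pkl','rb'))
m=lambda x,y,z: onz('wrist',(240+x/6,190+y/6),z,P)
g=lambda x,y,z: onz('wrist',(60+x/5,160+y/5),z,P)
print('mauve cap',m(255,382,.102))
a,b,c=m(228,42,0),m(400,150,0),m(108,200,0); print(a,b,c); 
for d in (b-a,c-a): print(np.linalg.norm(d),np.degrees(np.arctan2(d[1],d[0])))
print('shoulders',m(78,320,.066),m(430,268,.066))
print('grey cap',g(90,555,.102))
a,b=g(255,272,0),g(425,305,0);d=b-a;print(a,b,np.linalg.norm(d),np.degrees(np.arctan2(d[1],d[0])))
a,b=g(310,390,.066),g(295,582,.066);d=b-a;print(a,b,np.linalg.norm(d),np.degrees(np.arctan2(d[1],d[0])))
togo([*m(255,382,.102)[:2],.088])
```

```text
mauve cap [ 0.6347 -0.2506  0.102 ]
[ 0.6301 -0.2221  0.    ] [ 0.6644 -0.2442  0.    ] [ 0.6059 -0.2546  0.    ]
0.040766655624246154 -32.914038265694984
0.04056182069049527 -126.6334801114853
shoulders [ 0.6051 -0.2546  0.066 ] [ 0.6643 -0.2453  0.066 ]
grey cap [ 0.4463 -0.2676  0.102 ]
[ 0.43   -0.2432  0.    ] [ 0.4699 -0.2515  0.    ] 0.04069646289027398 -11.817425068577736
[ 0.4729 -0.2487  0.066 ] [ 0.464  -0.2914  0.066 ] 0.04361831328097071 -101.68337234615811
turn [0. 0. 0.] shift now-axes cm [ 0.1959 16.6663 -4.9673] new-axes [ 0.1959 16.6663 -4.9673]
```

Request:
{"fn": "arm_command", "kwargs": {"increments": [0,0.15,0,0.2,0,-2.5,0.3,0,0.15,0,0.4,0,-2.5,0.3,0,0.15,0,0,0,0,0.3,0,0.15,0,0,0,0,0.3,0,0,0,0,5,0,0.3,0,0,0,0,4,0,0.3,0,0,0,0,0,0,0.3]}}

```text
clock: 6.02
position: [0.6348, -0.2494, 0.3176]
ee_rot: [0.676, -0.675, 0.211, -0.205]
contact_force: [0.8, -0.3, -0.1]
width: 0.06
```

Run:
```python
from h import *
st(); c,s=np.cos(-.602),np.sin(-.602); togo([.6347,-.2506,.091],[c,s,0],[0,0,-1]); snap('wrist','w5.png')
```

```text
t 6.03 p [ 0.6348 -0.2494  0.3176] gp [ 0.6337 -0.2487  0.1626] w 0.06 F [ 0.7962 -0.2569 -0.0526] q [-0.4765  0.4901  1.3848  0.0007  1.2751  0.1213]
x [ 0.8264 -0.563  -0.0084] y [-0.0072  0.0045 -1.    ] z [ 0.563   0.8265 -0.0003]
turn [ 0.0004  0.004  -0.0084] shift now-axes cm [ 0.1201  7.1544 -0.1038] new-axes [ 0.0601  7.1551 -0.1059]
```

View pics/w5.png

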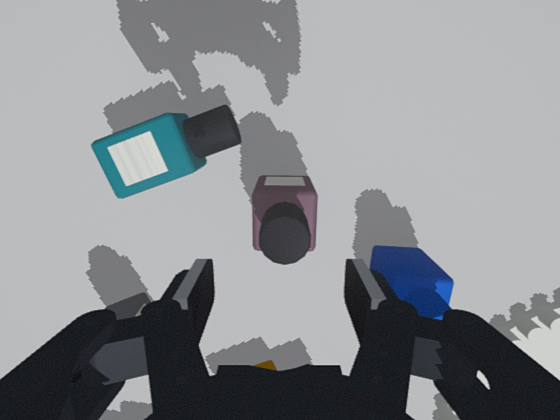

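Request:
{"fn": "arm_command", "kwargs": {"increments": [0,0,0,0.15,3.5,-0.1,0.3,0,0,0,0,3.5,0,0.3,0,0,0,0,0,0,0.3,0,0,0,0,0,0,1,0,0,0,0,0,0,1,0,0,0,0,0,0,1], "grip_force": 50}}

```text
clock: 6.82
position: [0.6373, -0.2538, 0.2539]
ee_rot: [-0.675, 0.676, -0.207, 0.21]
contact_force: [-1.4, 1.0, 6.6]
width: 0.0305
```

Request:
{"fn": "arm_command", "kwargs": {"increments": [0,0,0,0,-1,0,1,0,0,0,0,-3,0,1,0,0,0,0,-4,0,1,0,0,0,0,-4,0,1]}}

```text
clock: 7.32
position: [0.6367, -0.2538, 0.3726]
ee_rot: [-0.675, 0.676, -0.209, 0.209]
contact_force: [-0.1, -0.7, 0.1]
width: 0.0302
```

Run:
```python
from h import *
st(); a=-.055;togo([.596,.1122,.091+.10],[np.cos(a),np.sin(a),0],[0,0,-1]); snap('wrist','w6.png')
```

```text
t 7.33 p [ 0.6367 -0.2538  0.3726] gp [ 0.6368 -0.2539  0.2176] w 0.0302 F [-0.102  -0.6907  0.0968] q [-0.4807  0.4593  1.2982 -0.      1.3832  0.1193]
x [ 0.8253 -0.5647  0.0009] y [ 0.0008 -0.0004 -1.    ] z [0.5647 0.8253 0.0001]
turn [ 0.0002 -0.5451  0.0009] shift now-axes cm [-24.0311   2.6413  27.908 ] new-axes [-6.077   2.6602 36.3225]
```

View pics/w6.png

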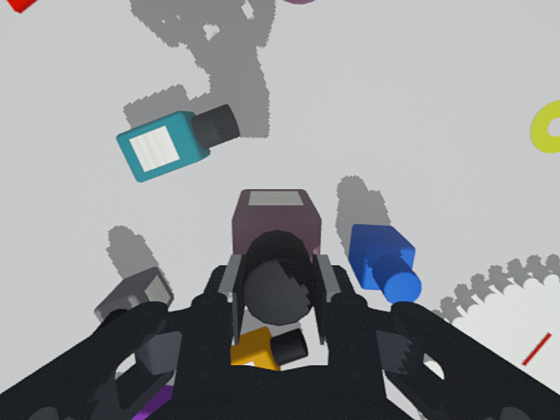

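Request:
{"fn": "arm_command", "kwargs": {"increments": [0,0,0,0,-3,0,1,0,-0.136,0,0,0,0,1,0,-0.136,0,0,0,0,1,0,-0.136,0,0,0,0,1,0,-0.137,0,0,0,0,1,0,0,0,-1,0,4,1,0,0,0,-1,0,4,1,0,0,0,-1,0,5,1]}}

```text
clock: 8.38
position: [0.6137, -0.1218, 0.4011]
ee_rot: [-0.707, 0.707, -0.02, 0.02]
contact_force: [0.3, 0.1, -1.8]
width: 0.0304
```

Request:
{"fn": "arm_command", "kwargs": {"increments": [0,0,0,-1,0,6,1,0,0,0,-1,0,6,1,0,0,0,-1,0,6,1,0,0,0,0,0,3,1,0,0,0,0,0,1,1,0,0,0,0,0,0,1]}}

```text
clock: 9.12
position: [0.5962, 0.0988, 0.4009]
ee_rot: [-0.707, 0.707, -0.019, 0.019]
contact_force: [-0.2, 0.7, -1.7]
width: 0.03
```

Run:
```python
from h import *
st(); a=-.055;togo([.596,.1122,.104],[np.cos(a),np.sin(a),0],[0,0,-1]); P,im=snap('wrist','w7.png'); import pickle; pickle.dump(P,open('w7.pkl','wb'))
P,im=snap('scene','s7.png'); crop(im,240,90,420,250,4,'s7c.png')
```

```text
t 9.12 p [0.5962 0.0988 0.4009] gp [0.5963 0.0987 0.2459] w 0.03 F [-0.1816  0.6949 -1.7478] q [ 0.0495  0.3221  1.447  -0.001   1.3721  0.104 ]
x [ 0.9985 -0.0543  0.0006] y [ 0.0005 -0.0009 -1.    ] z [ 0.0543  0.9985 -0.0009]
turn [0.0009 0.0007 0.0006] shift now-axes cm [-0.101  14.1865  1.3477] new-axes [-0.0938 14.1877  1.335 ]
```

View pics/w7.png

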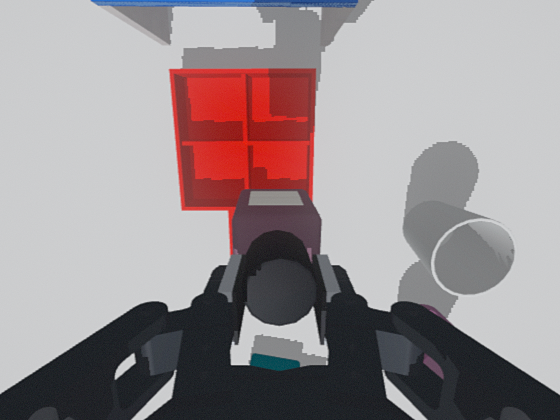

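View pics/s7c.png

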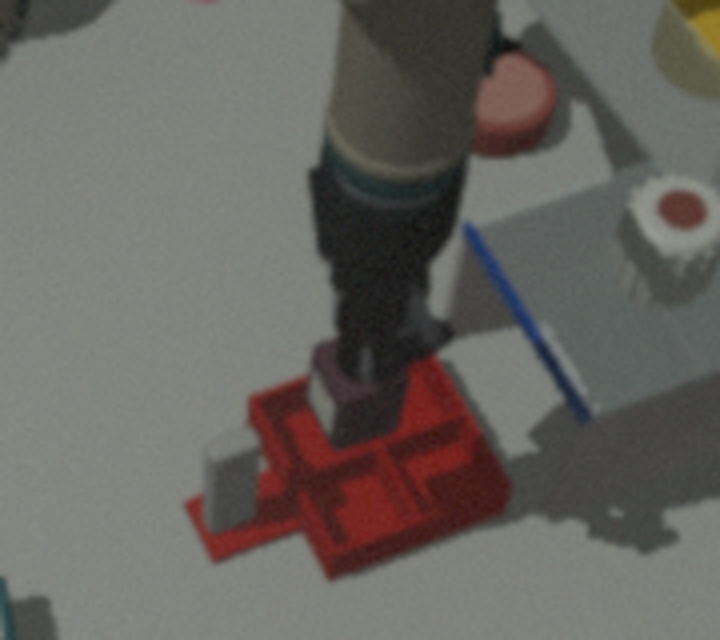

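Run:
```python
from h import *
import pickle
P=pickle.load(open('w7.pkl','rb'))
im=cv2.imread('pics/w7.png')[:,:,::-1]; crop(im,150,50,340,220,4,'c9.png')
A,B,C=[onz('wrist',p,.04,P)[:2] for p in [(170,70),(315,69),(183,209)]]
print(A,B,C,B-A,C-A,'centre',(B+C)/2); print('rib',onz('wrist',(248,142),.04,P))
P2=vision.camera_params('scene')
A,B,C,D=[onz('scene',(240+x/4,90+y/4),.04,P2)[:2] for x,y in [(250,398),(432,360),(332,565),(508,487)]]
print(A,B,C,D,(B+C)/2,(A+D)/2)
```

```text
[0.5005 0.2165] [0.6346 0.21  ] [0.4945 0.083 ] [ 0.1341 -0.0065] [-0.006  -0.1335] centre [0.5646 0.1465]
rib [0.5674 0.1473 0.04  ]
[0.4968 0.0825] [0.5251 0.2127] [0.6365 0.0718] [0.6369 0.2074] [0.5808 0.1422] [0.5668 0.1449]
```

View pics/c9.png

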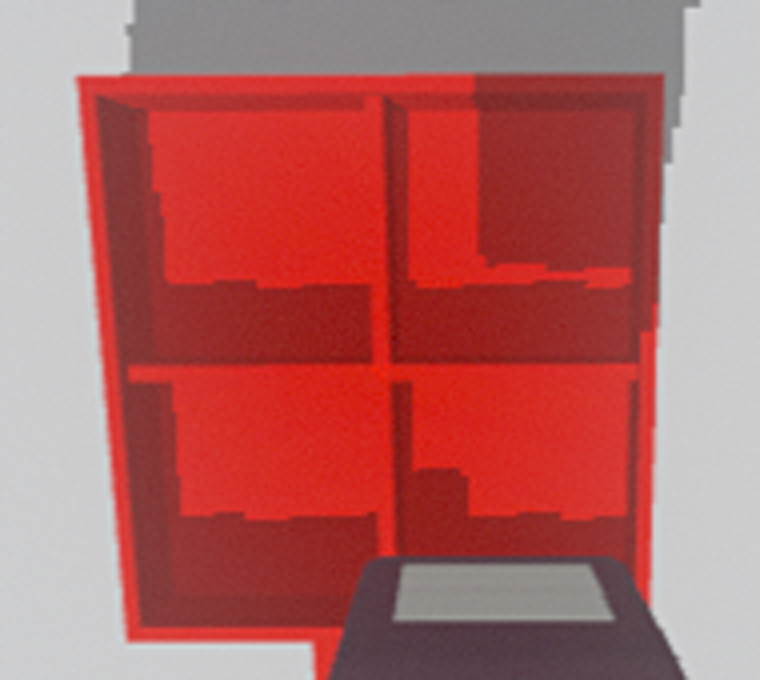

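Request:
{"fn": "arm_command", "kwargs": {"increments": [0,0,0,0,0,1.3,1,0,0,0,0,4,0,1,0,0,0,0,4,0,1,0,0,0,0,0,0,1]}}

```text
clock: 9.72
position: [0.5957, 0.1117, 0.3176]
ee_rot: [-0.707, 0.707, -0.022, 0.017]
contact_force: [-0.6, -0.1, -1.4]
width: 0.0305
```

Run:
```python
from h import *
st(); a=-.05;togo([.5965,.112,.104],[np.cos(a),np.sin(a),0],[0,0,-1])
P,im=snap('wrist','w8.png'); P,im=snap('scene','s8.png'); crop(im,240,90,420,250,4,'s8c.png')
```

```text
t 9.72 p [0.5957 0.1117 0.3176] gp [0.5945 0.1116 0.1626] w 0.0305 F [-0.5504 -0.1236 -1.4124] q [0.0705 0.3823 1.5686 0.0002 1.1984 0.1263]
x [ 0.9984 -0.0558 -0.0077] y [-0.0077 -0.0003 -1.    ] z [ 0.0558  0.9984 -0.0008]
turn [ 0.0008 -0.0059 -0.0077] shift now-axes cm [0.1269 5.8613 0.0406] new-axes [0.082  5.8621 0.0355]
```

View pics/w8.png

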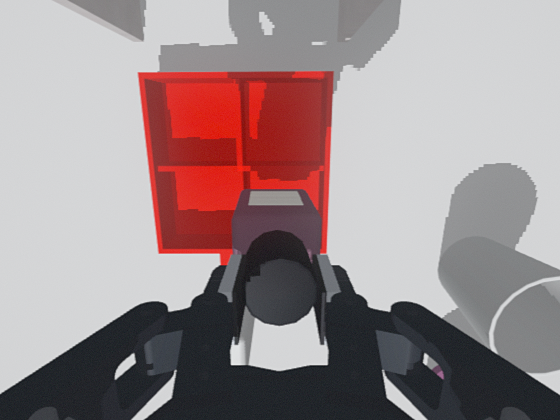

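View pics/s8c.png

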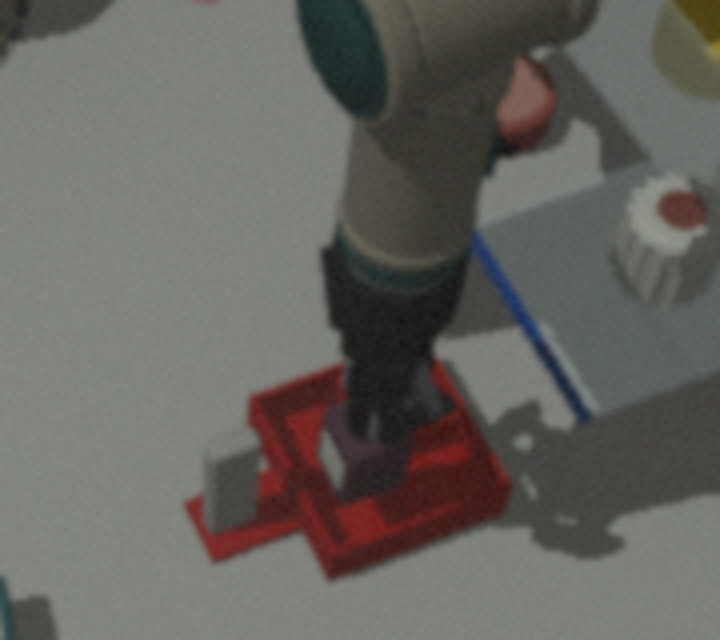

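Request:
{"fn": "arm_command", "kwargs": {"increments": [0,0,0,0.1,2,0,1,0,0,0,0,2,0,1,0,0,0,0,1,0,1,0,0,0,0,0.7,0,1,0,0,0,0,0,0,1]}}

```text
clock: 10.45
position: [0.598, 0.1119, 0.2641]
ee_rot: [0.707, -0.707, 0.019, -0.02]
contact_force: [0.4, 0.2, -1.2]
width: 0.0303
```

Run:
```python
from h import *
st(); 
P,im=snap('wrist','w9.png'); P,im=snap('side','s9.png'); crop(im,150,160,330,320,4,'s9c.png')
```

```text
t 10.45 p [0.598  0.1119 0.2641] gp [0.5982 0.1119 0.1091] w 0.0303 F [ 0.4314  0.2326 -1.1871] q [ 0.0707  0.4307  1.6368 -0.      1.0734  0.1258]
x [ 0.9985 -0.055   0.0007] y [ 0.0007  0.     -1.    ] z [0.055  0.9985 0.0001]
```

View pics/w9.png

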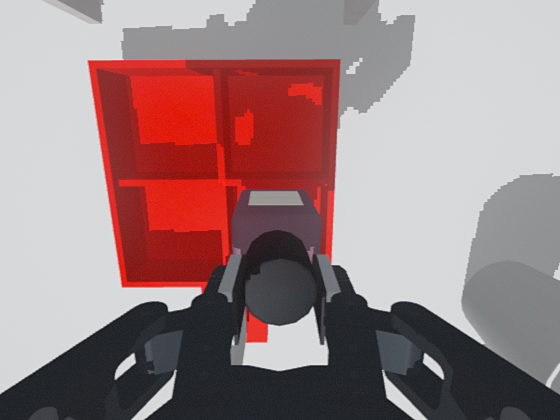

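View pics/s9c.png

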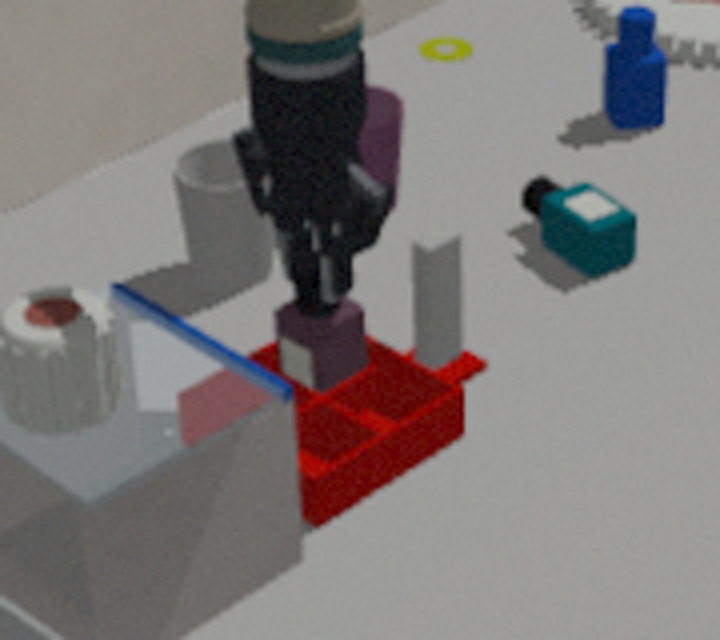

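Request:
{"fn": "arm_command", "kwargs": {"increments": [0,0,0,0,0.5,0,1,0,0,0,0,0,0,1,0,0,0,0,0,0,0.35,0,0,0,0,0,0,0.35,0,0,0,0,-2,0,0.35,0,0,0,0,-5,0,0.35,0,0,0,0,-6,0,0.35,0,0,0,-2,-2,-3,0.35]}}

```text
clock: 11.55
position: [0.5777, 0.0839, 0.4132]
ee_rot: [0.707, -0.706, 0.015, -0.022]
contact_force: [-0.7, -1.2, 0.2]
width: 0.0553
```

Run:
```python
from h import *
st(); 
P,im=snap('wrist','w10.png'); P,im=snap('scene','s10.png'); crop(im,60,100,460,340,2,'s10c.png')
B=lambda x,y:(60+x/2,100+y/2)
```

```text
t 11.55 p [0.5777 0.0839 0.4132] gp [0.5792 0.084  0.2582] w 0.0553 F [-0.7095 -1.1592  0.1812] q [0.0248 0.2819 1.4751 0.0006 1.3751 0.0774]
x [ 0.9986 -0.0526  0.0094] y [ 0.0094  0.0008 -1.    ] z [0.0526 0.9986 0.0013]
```

View pics/w10.png

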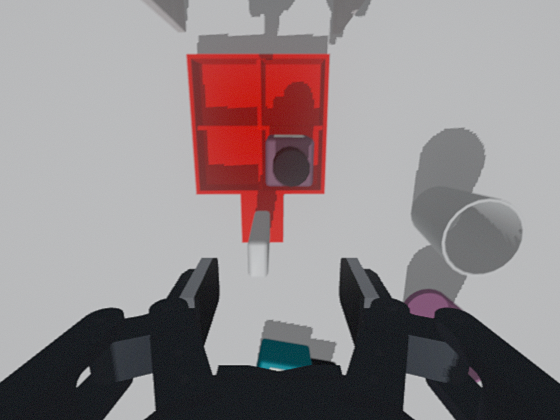

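View pics/s10c.png

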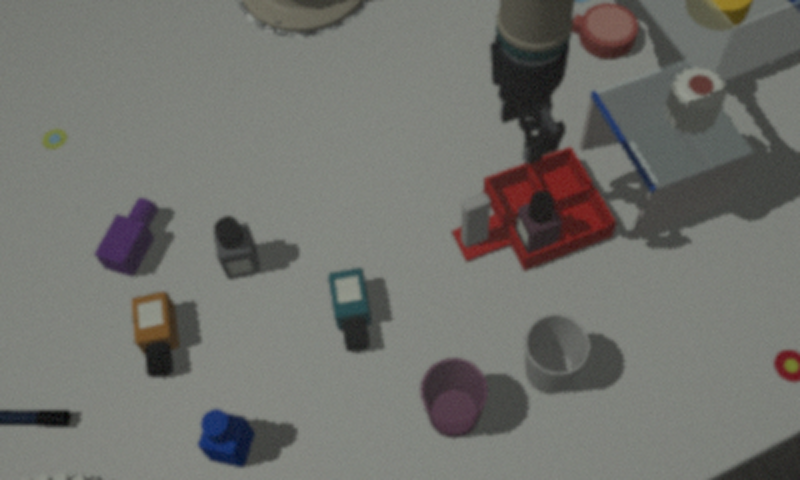

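Run:
```python
from h import *
a=-.205;togo([.448,-.22,.2],[np.cos(a),np.sin(a),0],[0,0,-1])
```

```text
turn [0.0007 0.1486 0.0059] shift now-axes cm [-11.0372   5.7348 -30.818 ] new-axes [ -6.3179   5.7635 -32.1142]
```

Request:
{"fn": "arm_command", "kwargs": {"increments": [0,0.15,0,0,0,0,0.3,0,0,0,-1,0,-5.3,0.3,0,0,0,-1,0,-5.3,0.3,0,0,0,-1,0,-5.3,0.3,0,0,0,-1,0,-5.3,0.3,0,0,0,-1,1,-5.3,0.3,0,0,0,-1.3,3,-5.5,0.3,0,0,0,0,1.5,0,0.3]}}

```text
clock: 12.65
position: [0.4485, -0.2188, 0.3525]
ee_rot: [0.703, -0.703, 0.075, -0.073]
contact_force: [0.0, -0.2, -0.3]
width: 0.0599
```

Run:
```python
from h import *
st(); P,im=snap('wrist','w11.png'); import pickle; pickle.dump(P,open('w11.pkl','wb')); crop(im,220,180,340,300,5,'c11.png')
```

```text
t 12.65 p [ 0.4485 -0.2188  0.3525] gp [ 0.4481 -0.2187  0.1975] w 0.0599 F [ 0.0367 -0.2352 -0.3267] q [-0.5931  0.1995  1.7461 -0.0009  1.1981 -0.3823]
x [ 0.9779 -0.209  -0.0024] y [-0.0023  0.0006 -1.    ] z [0.209  0.9779 0.0001]
```

View pics/w11.png

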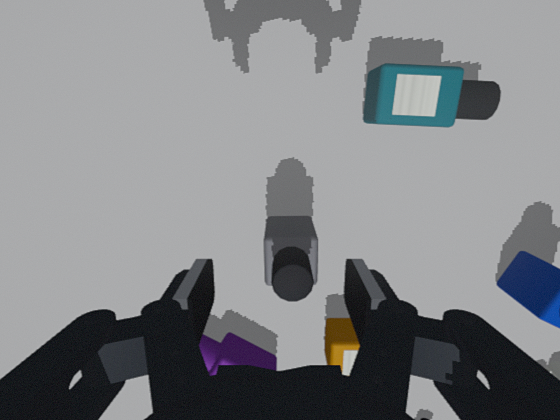

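View pics/c11.png

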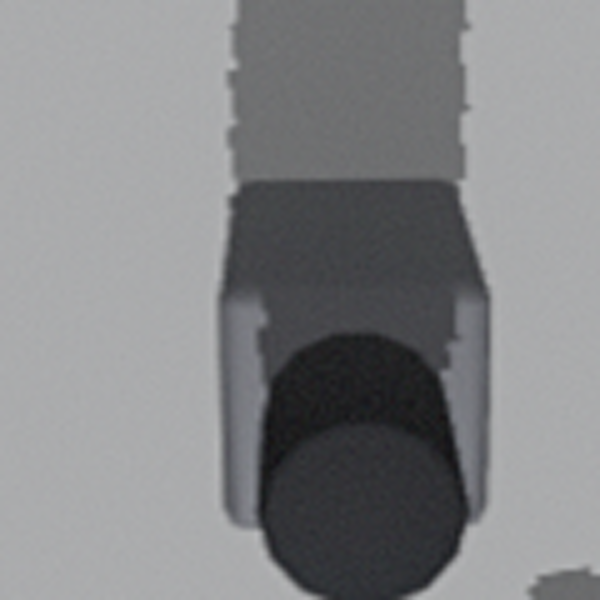

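Run:
```python
from h import *
import pickle
P=pickle.load(open('w11.pkl','rb'))
g=onz('wrist',(292.6,282.4),.102,P); print(g); togo([g[0],g[1],.096])
```

```text
[ 0.4467 -0.2664  0.102 ]
turn [0. 0. 0.] shift now-axes cm [ 0.9653  9.9789 -4.9503] new-axes [ 0.9653  9.9789 -4.9503]
```

Request:
{"fn": "arm_command", "kwargs": {"increments": [0,0,0,1,0,-5,0.3,0,0,0,0,3.5,0,0.3,0,0,0,0,3.5,0,0.3,0,0,0,0,3,0,0.3,0,0,0,0,0,0,0.3,0,0,0,0,0,0,1,0,0,0,0,0,0,1,0,0,0,0,0,0,1]}}

```text
clock: 13.7
position: [0.4501, -0.2673, 0.256]
ee_rot: [-0.703, 0.704, -0.071, 0.073]
contact_force: [-1.1, 1.7, 5.5]
width: 0.0305
```

Request:
{"fn": "arm_command", "kwargs": {"increments": [0,0,0,0,0,0,1,0,0,0,0,-1,0,1,0,0,0,0,-4,0,1,0,0,0,0,-5,0,1,0,0,0,0,-5,0,1,0,0,0,0,0,0,1]}}

```text
clock: 14.45
position: [0.4503, -0.2679, 0.4094]
ee_rot: [-0.701, 0.705, -0.069, 0.076]
contact_force: [-0.1, 0.1, -0.9]
width: 0.0303
```

Run:
```python
from h import *
st(); a=-.05;togo([.5998,.1778,.2395],[np.cos(a),np.sin(a),0],[0,0,-1])
```

```text
t 14.45 p [ 0.4503 -0.2679  0.4094] gp [ 0.4515 -0.2689  0.2544] w 0.0303 F [-0.1299  0.1091 -0.8731] q [-0.6695  0.1931  1.6065 -0.      1.3315 -0.4644]
x [ 0.979  -0.2037  0.0093] y [ 0.0082 -0.0065 -0.9999] z [ 0.2037  0.979  -0.0047]
turn [ 0.0054 -0.1551  0.0089] shift now-axes cm [ 5.5505  1.3166 46.6842] new-axes [12.7087  1.485  45.2574]
```

Request:
{"fn": "arm_command", "kwargs": {"increments": [0,-0.155,0,0,0,0,1,0,0,0,1.6,0,5.6,1,0,0,0,1.6,0,5.6,1,0,0,0,1.6,0,5.6,1,0,0,0,1.6,0,5.6,1,0,0,0,1.6,0,5.6,1,0,0,0,1.6,0,5.6,1,0,0,0,1.6,0,5.6,1]}}

```text
clock: 15.45
position: [0.581, 0.1205, 0.4033]
ee_rot: [-0.707, 0.707, -0.018, 0.017]
contact_force: [0.2, -0.8, -0.9]
width: 0.0302
```

Request:
{"fn": "arm_command", "kwargs": {"increments": [0,0,0,1.2,0,5,1,0,0,0,0,0,1,1,0,0,0,0,0,0,1,0,0,0,0,0,0,1]}}

```text
clock: 15.95
position: [0.5956, 0.1767, 0.4041]
ee_rot: [-0.706, 0.707, -0.018, 0.018]
contact_force: [-0.0, 0.2, -0.2]
width: 0.0302
```

Run:
```python
from h import *
st(); a=-.05;togo([.5998,.1778,.1055],[np.cos(a),np.sin(a),0],[0,0,-1]); P,im=snap('wrist','w12.png')
```

```text
t 15.95 p [0.5956 0.1767 0.4041] gp [0.5954 0.1765 0.2491] w 0.0302 F [-0.0416  0.177  -0.234 ] q [ 0.1768  0.3465  1.402  -0.0009  1.3943  0.2281]
x [ 0.9987 -0.0512 -0.001 ] y [-0.001  -0.0011 -1.    ] z [ 0.0512  0.9987 -0.0012]
turn [ 0.0012 -0.0012 -0.001 ] shift now-axes cm [ 0.4278 14.3584  0.1469] new-axes [ 0.4141 14.359   0.1296]
```

View pics/w12.png

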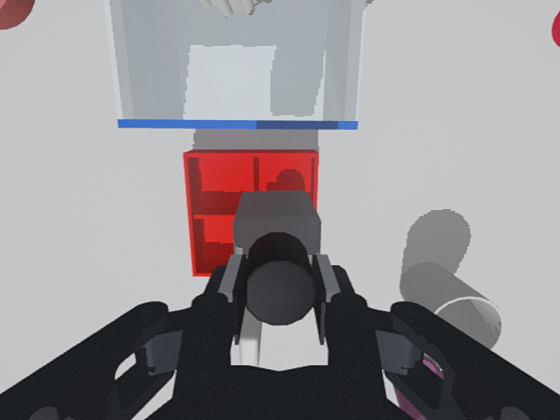

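Request:
{"fn": "arm_command", "kwargs": {"increments": [0,0,0,0.4,4,0.1,1,0,0,0,0,4,0,1,0,0,0,0,3,0,1,0,0,0,0,2,0,1,0,0,0,0,1,0,1,0,0,0,0,0,0,1]}}

```text
clock: 16.75
position: [0.6, 0.178, 0.2643]
ee_rot: [-0.707, 0.707, -0.018, 0.018]
contact_force: [-0.5, 0.2, -1.0]
width: 0.0303
```

Run:
```python
from h import *
st(); a=-.05;togo([.5998,.1778,.1055],[np.cos(a),np.sin(a),0],[0,0,-1]); P,im=snap('wrist','w13.png')
```

```text
t 16.75 p [0.6    0.178  0.2643] gp [0.5999 0.178  0.1093] w 0.0303 F [-0.5274  0.1906 -0.9538] q [ 0.1773  0.4538  1.5952 -0.0002  1.0933  0.2286]
x [ 0.9987 -0.0511 -0.0006] y [-0.0007 -0.0003 -1.    ] z [ 0.0511  0.9987 -0.0003]
turn [ 0.0003 -0.0011 -0.0006] shift now-axes cm [-0.0173  0.3753 -0.0203] new-axes [-0.0175  0.3753 -0.0204]
```

View pics/w13.png

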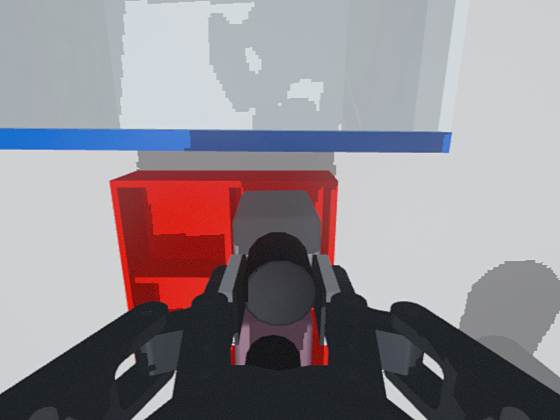

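Request:
{"fn": "arm_command", "kwargs": {"increments": [0,0,0,0,0.4,0,1,0,0,0,0,0,0,1,0,0,0,0,0,0,0.35,0,0,0,0,0,0,0.35,0,0,0,0,-2,0,0.35,0,0,0,0,-5,0,0.35,0,0,0,0,-5.5,0,0.35,0,0,0,0,-4,-3,0.35]}}

```text
clock: 17.8
position: [0.5986, 0.1501, 0.4284]
ee_rot: [0.707, -0.706, 0.015, -0.018]
contact_force: [0.6, 0.2, -0.0]
width: 0.0556
```

Request:
{"fn": "arm_command", "kwargs": {"increments": [0,0,0,0,0,-5.5,0.35,0,0,0,0,0,-5.5,0.35,0,0,0,0,0,-5.5,0.35,0,0,0,0,0,-5.5,0.35,0,0.173,0,0,0,0,0.35,0,0.173,0,0,0,0,0.35,0,0.173,0,0,0,0,0.35,0,0.173,0,0,0,0,0.35]}}

```text
clock: 18.8
position: [0.5875, -0.0709, 0.4256]
ee_rot: [0.658, -0.658, 0.258, -0.258]
contact_force: [-0.1, -0.6, -0.2]
width: 0.0556
```

Request:
{"fn": "arm_command", "kwargs": {"increments": [0,0.173,0,0,0,0,0.35,0,0.173,0,0,0,0,0.35,0,0.173,0,0,0,0,0.35,0,0.173,0,0,0,0,0.35,0,0.173,0,0,0,0,0.35,0,0.173,0,0,0,0,0.35,0,0,0,0,0,0,0.35]}}

```text
clock: 19.68
position: [0.5875, -0.0708, 0.4256]
ee_rot: [-0.446, 0.446, -0.549, 0.549]
contact_force: [0.7, -0.5, 0.0]
width: 0.0555
```

Run:
```python
from h import *
st(); P,im=snap('wrist','w14.png');import pickle; pickle.dump(P,open('w14.pkl','wb')); P,im=snap('scene','s14.png'); crop(im,60,100,460,340,2,'s14c.png')
```

```text
t 19.68 p [ 0.5875 -0.0708  0.4256] gp [ 0.5875 -0.0708  0.2706] w 0.0555 F [ 0.7079 -0.4781  0.0099] q [-0.2375  0.2906  1.432  -0.      1.4186  1.5404]
x [-0.2056 -0.9786  0.    ] y [ 0.0004 -0.0001 -1.    ] z [ 0.9786 -0.2056  0.0005]
```

View pics/w14.png

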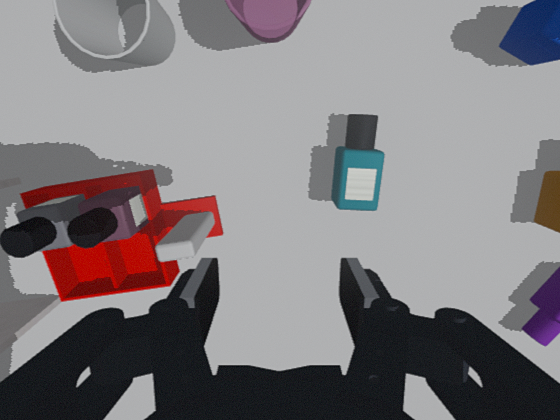

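View pics/s14c.png

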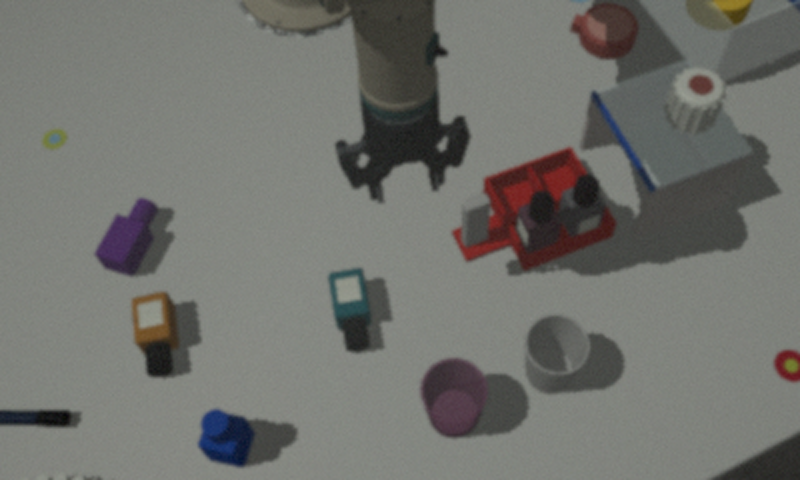

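Run:
```python
from h import *
import pickle
P=pickle.load(open('w14.pkl','rb'))
for l,p,z in [('top far corners',(338,150),.046),('',(383,151),.046),('near',(336,209),.046),('',(377,210),.046),('capend',(362,116),.023),('capL',(347,133),.023),('capR',(377,134),.023)]: print(l,onz('wrist',p,z,P))
im=cv2.imread('pics/w14.png')[:,:,::-1]; crop(im,300,100,420,220,5,'c14.png')
```

```text
top far corners [ 0.6101 -0.1385  0.046 ]
 [ 0.5994 -0.1843  0.046 ]
near [ 0.5474 -0.1263  0.046 ]
 [ 0.537  -0.1702  0.046 ]
capend [ 0.6377 -0.1731  0.023 ]
capL [ 0.6233 -0.1546  0.023 ]
capR [ 0.6155 -0.1867  0.023 ]
```

View pics/c14.png

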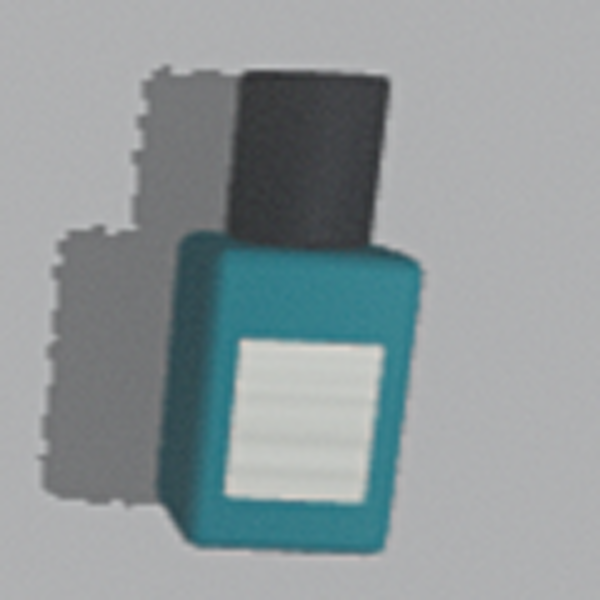

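Run:
```python
from h import *
import pickle
P=pickle.load(open('w14.pkl','rb'))
a=onz('wrist',(357.8,209.5),.046,P);b=onz('wrist',(364.2,152),.046,P);d=b-a;print(a,b,np.linalg.norm(d),np.degrees(np.arctan2(d[1],d[0])))
c=onz('wrist',(363,115),.036,P); print(c)
cd=np.array([np.cos(-.2),np.sin(-.2),0]); 
G=np.array([a[0],a[1],0])+cd*.083; G2=c-cd*.018; print(G,G2)
cd=np.array([np.cos(-.21),np.sin(-.21),0]); th=.436
ax=[cd[1],-cd[0],0]; ay=-cd*np.sin(th)+np.array([0,0,-np.cos(th)])
g=(G+G2)/2; g[2]=.027
togo(g,ax,ay); togo(g-ay*.07,ax,ay)
```

```text
[ 0.5419 -0.1496  0.046 ] [ 0.6024 -0.165   0.046 ] 0.06247262433707225 -14.216641623597923
[ 0.6391 -0.1712  0.036 ]
[ 0.6232 -0.1661  0.    ] [ 0.6214 -0.1677  0.036 ]
turn [-0.4363  0.0034  0.0008] shift now-axes cm [ 8.7098 25.8078 11.9203] new-axes [ 8.6688 18.3404 21.7366]
turn [-0.4363  0.0034  0.0008] shift now-axes cm [ 8.7202 19.4635 14.8783] new-axes [ 8.6688 11.3404 21.7366]
```

Request:
{"fn": "arm_command", "kwargs": {"increments": [-0.145,0,0,0,0,0,0.35,-0.145,0,0,0,0,0,0.35,-0.145,0,0,0,0,0,0.35,0,0,0,2.2,2.7,5.4,0.35,0,0,0,2.2,2.7,5.4,0.35,0,0,0,2.2,2.7,5.4,0.35,0,0,0,2.1,2.7,5.4,0.35,0,0,0,0,0,0,0.35]}}

```text
clock: 20.78
position: [0.7138, -0.1861, 0.2336]
ee_rot: [0.337, -0.532, 0.657, -0.415]
contact_force: [-0.2, -0.3, -0.2]
width: 0.0557
```

Run:
```python
from h import *
st(); P,im=snap('wrist','w15.png');import pickle; pickle.dump(P,open('w15.pkl','wb')); P,im=snap('scene','s15.png'); crop(im,180,150,380,310,4,'s15c.png')
cd=np.array([np.cos(-.215),np.sin(-.215),0]); th=.436
ax=[cd[1],-cd[0],0]; ay=-cd*np.sin(th)+np.array([0,0,-np.cos(th)]); togo([.625,-.167,.027],ax,ay)
```

```text
t 20.77 p [ 0.7138 -0.1861  0.2336] gp [ 0.6487 -0.1721  0.0936] w 0.0557 F [-0.1876 -0.257  -0.2402] q [-0.3356  0.7612  1.1212 -0.0532  1.6999  1.4492]
x [-0.2079 -0.9781 -0.0015] y [-0.4197  0.0906 -0.9031] z [ 0.8835 -0.1871 -0.4294]
turn [0.0016 0.0063 0.0016] shift now-axes cm [0.1919 7.6309 0.8825] new-axes [0.1985 7.632  0.8715]
```

View pics/w15.png

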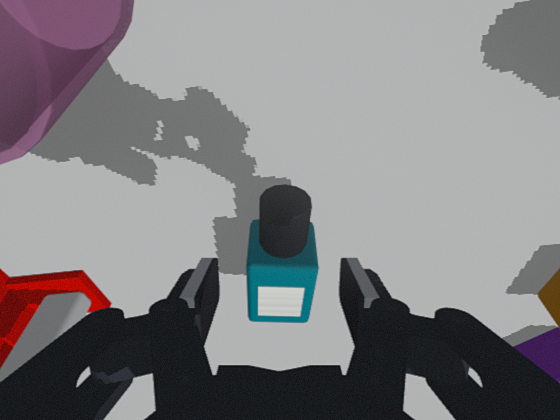

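View pics/s15c.png

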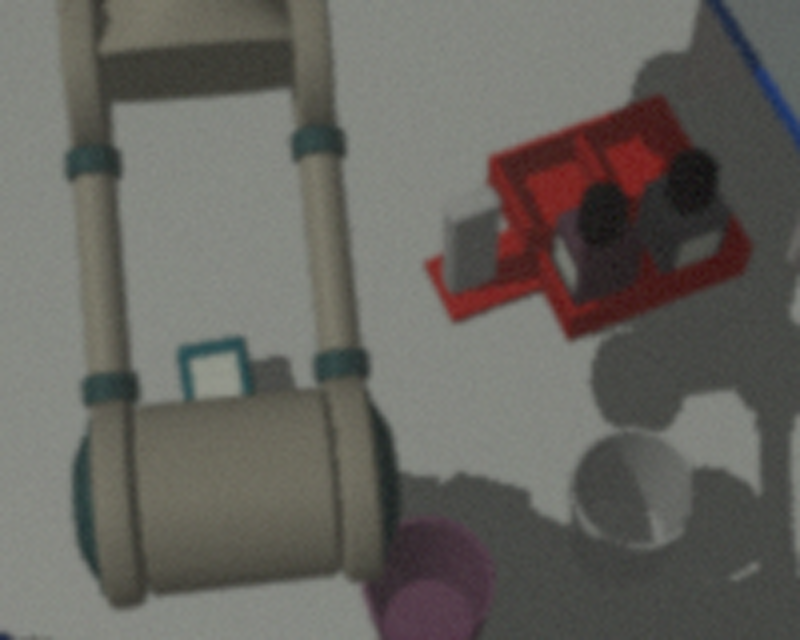

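Request:
{"fn": "arm_command", "kwargs": {"increments": [0,0,0,0.2,2.5,0.8,0.35,0,0,0,0,2.5,0,0.35,0,0,0,0,1.5,0,0.35,0,0,0,0,1,0,0.35,0,0,0,0,0,0,0.35]}}

```text
clock: 21.5
position: [0.6888, -0.1807, 0.1707]
ee_rot: [0.339, -0.531, 0.655, -0.418]
contact_force: [0.6, 0.0, 0.5]
width: 0.0556
```

Run:
```python
from h import *
st(); P,im=snap('wrist','w16.png'); P,im=snap('side','s16.png'); crop(im,200,130,380,270,4,'s16c.png')
```

```text
t 21.5 p [ 0.6888 -0.1807  0.1707] gp [ 0.625  -0.1672  0.0301] w 0.0556 F [0.6281 0.0054 0.4542] q [-0.3394  0.7741  1.2622 -0.0549  1.5365  1.454 ]
x [-0.2072 -0.9783 -0.    ] y [-0.4117  0.0873 -0.9071] z [ 0.8874 -0.1879 -0.4209]
```

View pics/w16.png

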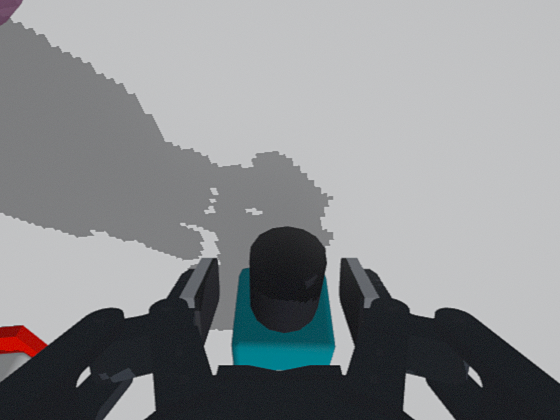

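View pics/s16c.png

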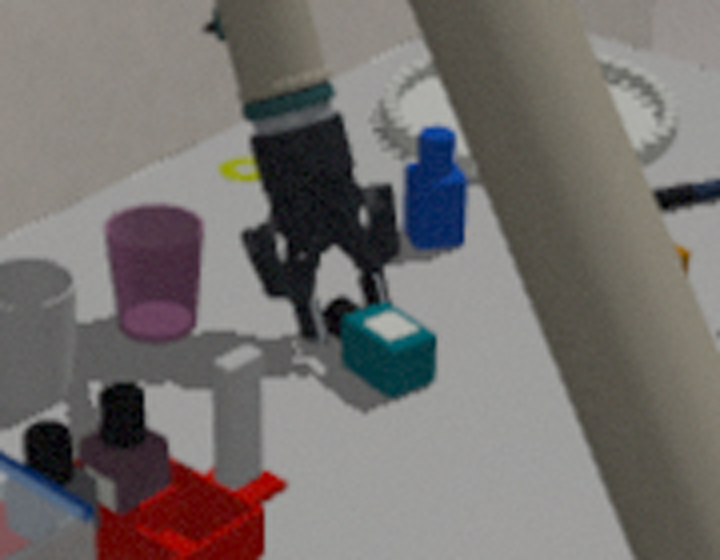

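Request:
{"fn": "arm_command", "kwargs": {"increments": [0,0,0,0,0,0,1,0,0,0,0,0,0,1,0,0,0,0,0,0,1,0,0,0,0,0,0,1], "grip_force": 80}}

```text
clock: 22.1
position: [0.6895, -0.1812, 0.171]
ee_rot: [0.339, -0.53, 0.655, -0.419]
contact_force: [2.1, 0.4, 6.5]
width: 0.0295
```

Request:
{"fn": "arm_command", "kwargs": {"increments": [0,0,0,0,-1,0,1,0,0,0,0,-4,0,1,0,0,0,0,-5,0,1,0,0,0,0,-5,0,1,0,0,0,0,-3,0,1,0,0,0,0,0,0,1]}}

```text
clock: 22.85
position: [0.7639, -0.1969, 0.3352]
ee_rot: [0.34, -0.53, 0.654, -0.42]
contact_force: [-0.7, -0.3, -1.2]
width: 0.0299
```

Run:
```python
from h import *
st(); P,im=snap('wrist','w17.png'); P,im=snap('side','s17.png'); crop(im,200,100,380,240,4,'s17c.png')
```

```text
t 22.85 p [ 0.7639 -0.1969  0.3352] gp [ 0.7007 -0.1836  0.1943] w 0.0299 F [-0.7175 -0.3088 -1.2495] q [-0.3282  0.7881  0.8102 -0.0543  1.9701  1.4415]
x [-0.2076 -0.9782  0.0005] y [-0.408   0.0861 -0.9089] z [ 0.8891 -0.1889 -0.417 ]
```

View pics/w17.png

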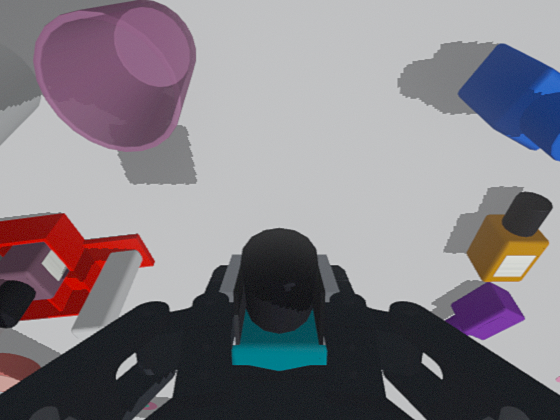

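View pics/s17c.png

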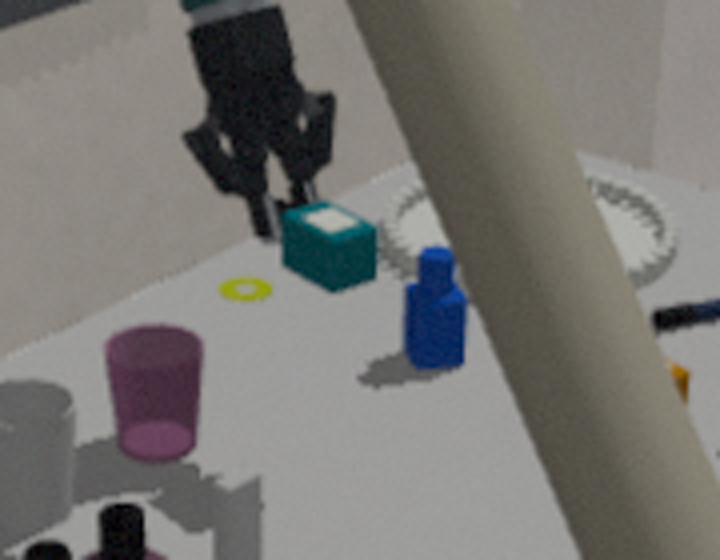

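Request:
{"fn": "arm_command", "kwargs": {"increments": [0.157,0,0,0,0,-5,1,0.157,0,0,0,0,-5,1,0.157,0,0,0,0,-5,1,0.157,0,0,0,0,-5,1,0.157,0,0,0,0,-4,1,0.157,0,0,0,0,0,1,0,0,0,0,0,0,1]}}

```text
clock: 23.82
position: [0.5328, -0.1474, 0.3623]
ee_rot: [-0.541, 0.32, -0.397, 0.668]
contact_force: [0.5, -0.1, -1.6]
width: 0.0296
```

Run:
```python
from h import *
st(); a=-.05; cd=np.array([np.cos(a),np.sin(a),0]); th=np.radians(65.5)
ax=[cd[1],-cd[0],0]; ay=cd*np.sin(th)+np.array([0,0,-np.cos(th)])
togo([.5337,.1811,.2],ax,ay)
```

```text
t 23.82 p [ 0.5328 -0.1474  0.3623] gp [ 0.6056 -0.1627  0.2263] w 0.0296 F [ 0.4743 -0.148  -1.5747] q [-0.4334  0.1555  1.8412  0.1758  0.6627  1.2356]
x [-0.2085 -0.978  -0.0015] y [ 0.4696 -0.0987 -0.8773] z [ 0.8579 -0.1836  0.4799]
turn [ 0.6411 -0.112   0.1182] shift now-axes cm [-29.8886  -1.2859 -22.8706] new-axes [-32.8165 -10.1791 -15.4113]
```

```bash
cat > kin.py <<'E'
import numpy as np
D=[([-.12099,.2766,1.5062,0,1.3607],[.57478,0,.4038]),([.0932,.2744,1.5079,.001,1.3598],[.5606,.1223,.4044]),([.1999,.4039,1.6602,0,1.0839],[.5631,.1848,.2721]),([-.0904,.2449,1.5309,0,1.3672],[.5564,.0192,.4118]),([-.4145,.4119,1.2864,0,1.446],[.6335,-.2029,.4093]),([-.4765,.4901,1.3848,0,1.2751],[.6348,-.2494,.3176]),([.0707,.4307,1.6368,0,1.0734],[.598,.1119,.2641]),([-.5931,.1995,1.7461,0,1.1981],[.4485,-.2188,.3525]),([-.3356,.7612,1.1212,-.0532,1.6999],[.7138,-.1861,.2336]),([-.3394,.7741,1.2622,-.055,1.5365],[.6888,-.1807,.1707]),([-.3282,.7881,.8102,-.0543,1.9701],[.7639,-.1969,.3352]),([.1773,.4538,1.5952,0,1.0933],[.6,.178,.2643]),([-.4334,.1555,1.8412,.1758,.6627],[.5328,-.1474,.3623])]
A=[];b=[]
S,C=np.sin,np.cos
for q,p in D:
    q2=q[1];q23=q2+q[2];s=q23+q[4]
    r=p[0]*C(q[0])+p[1]*S(q[0])
    A.append([1,0,S(q2),C(q2),S(q23),C(q23),S(s),C(s)]);b.append(r)
    A.append([0,1,C(q2),-S(q2),C(q23),-S(q23),C(s),-S(s)]);b.append(p[2])
A=np.array(A);b=np.array(b)
x,res,rk,sv=np.linalg.lstsq(A,b,rcond=None)
if __name__=='__main__':
    print(x.round(4),sv.round(3)); print((A@x-b).round(4))
    for q,p in D: print(-p[0]*S(q[0])+p[1]*C(q[0]))
E
python3 kin.py
```

```text
[-4.000e-04  1.374e-01  6.305e-01 -2.300e-03  4.213e-01  6.040e-02
  1.931e-01 -2.200e-03] [7.144 7.144 0.891 0.891 0.334 0.334 0.253 0.253]
[-0.      0.      0.      0.      0.0001  0.0002 -0.0001 -0.0001  0.0002
  0.0003  0.0003  0.0004  0.0003  0.0003 -0.0002 -0.0001 -0.0003 -0.0003
 -0.0003 -0.0002 -0.     -0.0001  0.0002  0.0003 -0.0003 -0.0007]
0.06937308877603394
0.069596907614902
0.0693044620262677
0.06935168068425512
0.06941294405379655
0.06954663886236673
0.0693770636820766
0.06925043727705438
0.0593618466140827
0.058924352029442933
0.059844958998883535
0.06938605282525762
0.08998222768862402
```

```bash
cat >> kin.py <<'E'
def ik(g,cang,th):
    """gp g, horizontal heading cang, th tilt from down (+ = outwards along c), returns q1..q3,q5, forearm"""
    c=np.array([C(cang),S(cang),0]); y=c*S(th)+np.array([0,0,-C(th)])
    tcp=np.array(g)-.155*y; W=tcp-.193*y
    L=.0694; R=np.hypot(W[0],W[1]); q1=np.arctan2(W[1],W[0])-np.arcsin(L/R); r=np.sqrt(R*R-L*L)
    h=W[2]-.1374; L2=np.hypot(.4213,.0604); off=np.arctan2(.0604,.4213)
    d=np.hypot(r,h); cb=(d*d-.6305**2-L2**2)/(2*.6305*L2)
    if abs(cb)>1: return None
    b=np.arccos(cb)  # angle between links
    # link1 angle q2 from up, link2 angle q2+b from up ; f dir: L2 vec = .4213*(S,C)(q23)+.0604*(C,-S)(q23) -> angle q23+off
    al=np.arctan2(r,h); q2=al-np.arctan2(L2*S(b),.6305+L2*C(b)); q3=b-off
    f=np.array([S(q2+q3)*C(q1),S(q2+q3)*S(q1),C(q2+q3)])
    q5=np.arccos(f@y)
    # q4: component of y perpendicular to f, in frame: e1 = in-plane (angle q23+90), e2 = lateral
    e1=np.array([C(q2+q3)*C(q1),C(q2+q3)*S(q1),-S(q2+q3)]); e2=np.cross(f,e1)
    q4=np.arctan2(y@e2,y@e1)
    return np.array([q1,q2,q3,q4,q5]).round(3)
E
python3 - <<'E'
from kin import *
print(ik([.6056,-.1627,.2263],-.21,np.arctan2(.48,.877)))
for nm,g in [('nr',(.5337,.1811)),('nf',(.5304,.1152)),('fr',(.5998,.1778)),('ff',(.5965,.112))]:
  for ca in (-.05,1.52,-1.62):
    for th in (.9,1.15,1.4,1.57): print(nm,ca,th,ik([*g,.09],ca,th),ik([*g,.2],ca,th))
E
```

```text
[-0.433  0.153  1.843  0.173  0.662]
nr -0.05 0.9 [ 0.426  0.379  2.418 -2.464  0.609] [ 0.426  0.115  2.268 -1.785  0.376]
nr -0.05 1.15 [ 0.499  0.623  2.574 -2.605  1.197] [ 0.499  0.251  2.443 -2.405  0.788]
nr -0.05 1.4 [ 0.549  0.981  2.668 -2.531  1.82 ] [ 0.549  0.529  2.592 -2.541  1.383]
nr -0.05 1.57 [ 0.56   1.201  2.666 -2.391  2.145] [ 0.56   0.779  2.657 -2.511  1.81 ]
nr 1.52 0.9 [-0.305  0.533  1.969  0.961  1.18 ] [-0.305  0.373  1.865  0.893  1.339]
nr 1.52 1.15 [-0.387  0.665  1.995  1.084  1.346] [-0.387  0.484  1.924  1.047  1.469]
nr 1.52 1.4 [-0.432  0.819  2.001  1.157  1.525] [-0.432  0.622  1.969  1.158  1.618]
nr 1.52 1.57 [-0.44   0.929  1.993  1.189  1.653] [-0.44   0.726  1.989  1.213  1.728]
nr -1.62 0.9 [ 0.594  0.714  1.522 -0.677  1.557] [ 0.594  0.601  1.43  -0.686  1.716]
nr -1.62 1.15 [ 0.643  0.835  1.474 -0.791  1.727] [ 0.643  0.712  1.412 -0.821  1.856]
nr -1.62 1.4 [ 0.669  0.958  1.44  -0.897  1.89 ] [ 0.669  0.823  1.412 -0.948  1.989]
nr -1.62 1.57 [ 0.674  1.04   1.425 -0.968  1.997] [ 0.674  0.896  1.422 -1.03   2.077]
nf -0.05 0.9 [ 0.
[... 2420 characters left out ...]
813]
ff 1.52 0.9 [-0.383  0.604  1.79   0.881  1.285] [-0.383  0.466  1.693  0.843  1.438]
ff 1.52 1.15 [-0.453  0.722  1.801  1.01   1.445] [-0.453  0.568  1.736  0.997  1.563]
ff 1.52 1.4 [-0.49   0.857  1.8    1.103  1.616] [-0.49   0.689  1.771  1.119  1.704]
ff 1.52 1.57 [-0.498  0.954  1.792  1.154  1.738] [-0.498  0.778  1.788  1.188  1.808]
ff -1.62 0.9 [ 0.466  0.726  1.494 -0.752  1.502] [ 0.466  0.614  1.402 -0.753  1.651]
ff -1.62 1.15 [ 0.519  0.841  1.457 -0.884  1.666] [ 0.519  0.719  1.396 -0.906  1.781]
ff -1.62 1.4 [ 0.547  0.961  1.429 -1.003  1.827] [ 0.547  0.827  1.402 -1.046  1.911]
ff -1.62 1.57 [ 0.552  1.042  1.416 -1.081  1.935] [ 0.552  0.9    1.413 -1.136  2.   ]
```

Run:
```python
from kin import *
for g in [(.62,-.16),(.68,-.16),(.62,-.05),(.55,-.1)]:
  for ca in (-.6,-.21,.2,.6,1.0):
    print(g,ca,[list(map(float,ik([*g,z],ca,1.14))) for z in (.086,.15,.22)])
```

```text
(0.62, -0.16) -0.6 [[-0.143, 0.602, 2.407, -2.652, 1.023], [-0.143, 0.428, 2.356, -2.565, 0.827], [-0.143, 0.262, 2.276, -2.395, 0.632]]
(0.62, -0.16) -0.21 [[-0.509, 0.609, 2.492, 2.836, 1.101], [-0.509, 0.41, 2.434, 2.779, 0.857], [-0.509, 0.224, 2.346, 2.653, 0.607]]
(0.62, -0.16) 0.2 [[-0.806, 0.603, 2.354, 2.053, 1.048], [-0.806, 0.441, 2.306, 1.931, 0.961], [-0.806, 0.286, 2.23, 1.764, 0.898]]
(0.62, -0.16) 0.6 [[-0.897, 0.642, 2.093, 1.457, 1.148], [-0.897, 0.522, 2.056, 1.389, 1.172], [-0.897, 0.405, 1.995, 1.319, 1.21]]
(0.62, -0.16) 1.0 [[-0.871, 0.726, 1.793, 1.082, 1.387], [-0.871, 0.634, 1.761, 1.065, 1.447], [-0.871, 0.543, 1.708, 1.053, 1.517]]
(0.68, -0.16) -0.6 [[-0.122, 0.611, 2.266, -2.584, 0.91], [-0.122, 0.466, 2.222, -2.485, 0.754], [-0.122, 0.326, 2.153, -2.308, 0.6]]
(0.68, -0.16) -0.21 [[-0.431, 0.603, 2.353, 2.896, 0.959], [-0.431, 0.442, 2.304, 2.847, 0.757], [-0.431, 0.287, 2.229, 2.744, 0.54]]
(0.68, -0.16) 0.2 [[-0.703, 0.615, 2.237, 2.102, 0.975], [-0.703, 0.475, 2.194, 1.982, 0.892], [-0.703, 0.34, 2.126, 1.815, 0.826]]
(0.68, -0.16) 0.6 [[-0.809, 0.66
[... 841 characters left out ...]
1.176, 1.326], [-0.74, 0.465, 1.871, 1.144, 1.391]]
(0.55, -0.1) -0.6 [[0.032, 0.621, 2.557, -2.519, 1.169], [0.032, 0.399, 2.491, -2.417, 0.943], [0.032, 0.195, 2.396, -2.219, 0.738]]
(0.55, -0.1) -0.21 [[-0.43, 0.697, 2.718, 2.939, 1.407], [-0.43, 0.389, 2.624, 2.906, 1.015], [-0.43, 0.128, 2.505, 2.807, 0.649]]
(0.55, -0.1) 0.2 [[-0.837, 0.628, 2.581, 2.13, 1.175], [-0.837, 0.396, 2.513, 1.994, 1.032], [-0.837, 0.184, 2.414, 1.796, 0.932]]
(0.55, -0.1) 0.6 [[-0.941, 0.607, 2.308, 1.497, 1.145], [-0.941, 0.454, 2.262, 1.41, 1.168], [-0.941, 0.307, 2.19, 1.324, 1.213]]
(0.55, -0.1) 1.0 [[-0.9, 0.662, 2.015, 1.089, 1.327], [-0.9, 0.55, 1.979, 1.061, 1.397], [-0.9, 0.441, 1.921, 1.042, 1.48]]
```

```bash
cat >> h.py <<'E'
def tilt(ca,th):
    cd=np.array([np.cos(ca),np.sin(ca),0]); return [cd[1],-cd[0],0], cd*np.sin(th)+np.array([0,0,-np.cos(th)])
E
python3 - <<'E'
from h import *
st(); togo([.6,-.06,.2],*tilt(1.0,np.radians(65.5)))
E
```

```text
t 23.82 p [ 0.5328 -0.1474  0.3623] gp [ 0.6056 -0.1627  0.2263] w 0.0296 F [ 0.4743 -0.148  -1.5747] q [-0.4334  0.1555  1.8412  0.1758  0.6627  1.2356]
x [-0.2085 -0.978  -0.0015] y [ 0.4696 -0.0987 -0.8773] z [ 0.8579 -0.1836  0.4799]
turn [ 0.5603 -0.8376  0.8991] shift now-axes cm [ 3.2588  8.4869 -4.9006] new-axes [  0.9333   1.2304 -10.2116]
```

Request:
{"fn": "arm_command", "kwargs": {"increments": [0.07,-0.105,0.112,0,0,0,1,0.07,-0.105,0.112,0,0,0,1,0.07,-0.105,0.112,0,0,0,1,0.07,-0.105,0.112,0,0,0,1,0.07,-0.105,0.112,0,0,0,1,0.07,-0.105,0.112,0,0,0,1,0.07,-0.105,0.112,0,0,0,1,0.07,-0.105,0.112,0,0,0,1]}}

```text
clock: 24.82
position: [0.5353, -0.1482, 0.3618]
ee_rot: [0.923, -0.217, 0.09, -0.306]
contact_force: [0.1, 1.3, -0.9]
width: 0.0293
```

Run:
```python
from h import *
st(); togo([.6,-.06,.12],*tilt(1.0,np.radians(65.5)));P,im=snap('wrist','w18.png'); P,im=snap('side','s18.png'); P,im=snap('scene','s18b.png')
```

```text
t 24.82 p [ 0.5353 -0.1482  0.3618] gp [ 0.6167 -0.0366  0.2914] w 0.0293 F [ 0.1063  1.3349 -0.9344] q [-0.7148  0.3233  1.8396  1.1294  1.3782 -0.5307]
x [ 0.797  -0.603  -0.0341] y [ 0.5249  0.7195 -0.4548] z [0.2988 0.3445 0.89  ]
turn [ 0.0435 -0.0642  0.0544] shift now-axes cm [  1.5287   5.2741 -17.1988] new-axes [  0.6799   4.4598 -17.4814]
```

View pics/s18.png

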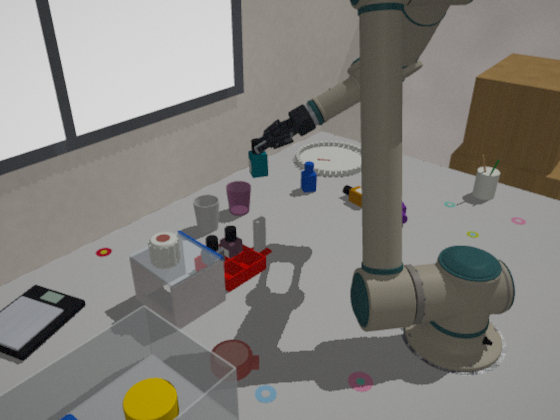

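View pics/s18b.png

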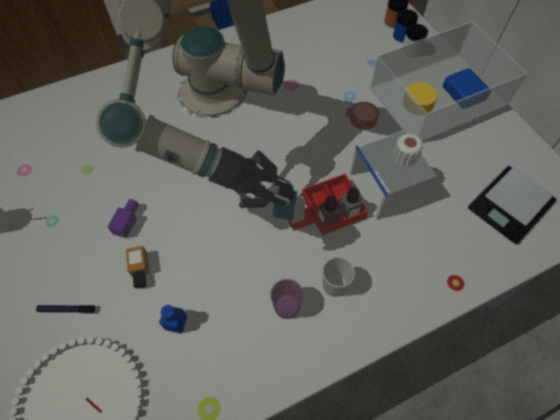

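Request:
{"fn": "arm_command", "kwargs": {"increments": [0.044,-0.064,0.054,0,0,0,1,0,0,0,0.7,1,-4.5,1,0,0,0,0,1,-4.5,1,0,0,0,0,1,-4.5,1,0,0,0,0,1,-4,1,0,0,0,0,0,0,1]}}

```text
clock: 25.72
position: [0.5211, -0.1821, 0.1849]
ee_rot: [0.936, -0.204, 0.063, -0.279]
contact_force: [0.7, 0.5, -1.0]
width: 0.0295
```

Run:
```python
from h import *
st(); togo([.6,-.06,.09],*tilt(1.0,np.radians(65.5)));P,im=snap('side','s19.png'); crop(im,190,130,370,270,4,'s19c.png'); P,im=snap('scene','s19b.png');crop(im,200,130,380,270,4,'s19bc.png')
```

```text
t 25.73 p [ 0.5211 -0.1821  0.1849] gp [ 0.598  -0.064   0.1202] w 0.0295 F [ 0.714   0.4917 -1.0308] q [-0.7846  0.6091  1.9715  1.1666  1.3146 -0.9969]
x [ 0.8368 -0.5475 -0.0051] y [ 0.4959  0.7617 -0.417 ] z [0.2322 0.3464 0.9089]
turn [ 0.0025 -0.0082  0.0057] shift now-axes cm [ 0.0567  1.6659 -2.6006] new-axes [ 0.0448  1.6591 -2.6052]
```

View pics/s19c.png

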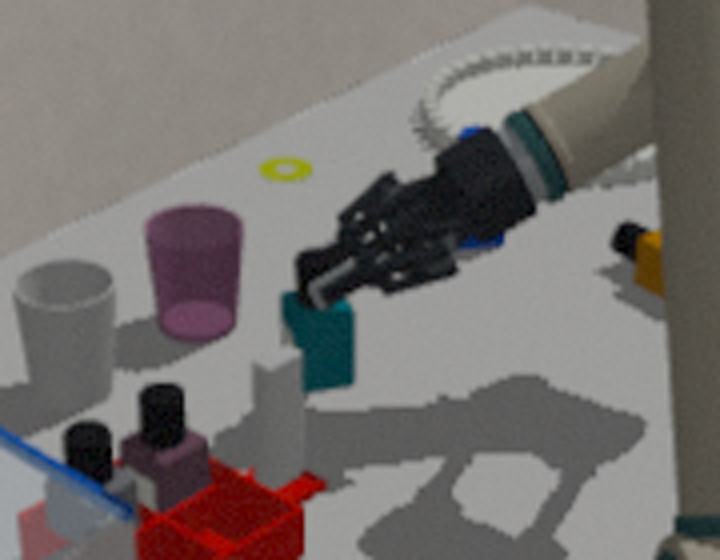

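View pics/s19bc.png

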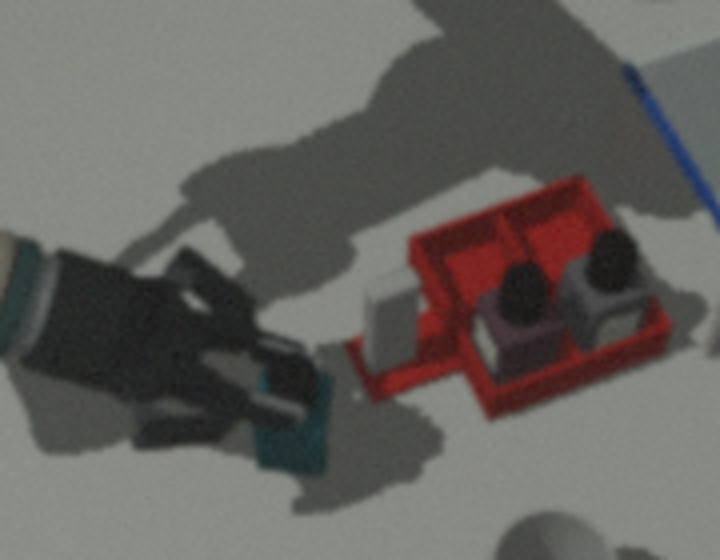

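Request:
{"fn": "arm_command", "kwargs": {"increments": [0,0,0,0,0.8,-1.8,1,0,0,0,0,0.3,-0.7,1,0,0,0,0,0,0,1]}}

```text
clock: 26.2
position: [0.5215, -0.1823, 0.1608]
ee_rot: [0.936, -0.204, 0.059, -0.279]
contact_force: [-0.4, 0.2, -0.4]
width: 0.0297
```

Request:
{"fn": "arm_command", "kwargs": {"increments": [0,0,0,0,0.13,-0.27,1,0,0,0,0,0,0,1]}}

```text
clock: 26.45
position: [0.5213, -0.1824, 0.1572]
ee_rot: [0.936, -0.204, 0.06, -0.279]
contact_force: [-0.6, -0.2, -1.0]
width: 0.029
```

Request:
{"fn": "arm_command", "kwargs": {"increments": [0,0,0,0,0.13,-0.27,1,0,0,0,0,0,0,1]}}

```text
clock: 26.7
position: [0.5212, -0.1824, 0.1537]
ee_rot: [0.936, -0.204, 0.06, -0.279]
contact_force: [-0.4, -0.4, -1.2]
width: 0.0297
```

Request:
{"fn": "arm_command", "kwargs": {"increments": [0,0,0,0,0.13,-0.27,1,0,0,0,0,0,0,1]}}

```text
clock: 26.95
position: [0.5214, -0.1823, 0.1507]
ee_rot: [0.936, -0.204, 0.06, -0.279]
contact_force: [0.2, 0.5, -0.7]
width: 0.0296
```

Request:
{"fn": "arm_command", "kwargs": {"increments": [0,0,0,0,0.13,-0.27,1,0,0,0,0,0,0,1]}}

```text
clock: 27.2
position: [0.5214, -0.1822, 0.1497]
ee_rot: [0.937, -0.202, 0.059, -0.279]
contact_force: [-4.3, -2.4, 9.3]
width: 0.0297
```

Request:
{"fn": "arm_command", "kwargs": {"increments": [0,0,0,0,-0.05,0.1,1,0,0,0,0,0,0,0.4,0,0,0,0,0,0,0.3,0,0,0,0,0,0,0.3,0,0,0,0,-2,0,0.3,0,0,0,0,-5,0,0.3,0,0,0,0,-5,0,0.3,0,0,0,0,0,5,0.3]}}

```text
clock: 28.2
position: [0.4713, -0.2613, 0.2443]
ee_rot: [0.935, -0.205, 0.061, -0.283]
contact_force: [1.1, -0.7, 0.3]
width: 0.0597
```

Run:
```python
from h import *
st(); P,im=snap('side','s20.png'); crop(im,190,130,370,270,4,'s20c.png'); P,im=snap('scene','s20b.png');crop(im,60,100,460,340,2,'s20bc.png')
a=-.05;togo([.599,-.063,.25],[np.cos(a),np.sin(a),0],[0,0,-1])
```

```text
t 28.2 p [ 0.4713 -0.2613  0.2443] gp [ 0.5493 -0.1441  0.1795] w 0.0597 F [ 1.1039 -0.6774  0.2815] q [-0.9506  0.5272  1.8964  1.0228  1.4686 -0.9054]
x [ 0.8328 -0.5535  0.0008] y [ 0.5032  0.7565 -0.4178] z [0.2306 0.3483 0.9086]
turn [-1.1118 -0.4653  0.3098] shift now-axes cm [ 0.0607 14.5806 23.8583] new-axes [ 11.6441 -15.6414  20.0394]
```

View pics/s20c.png

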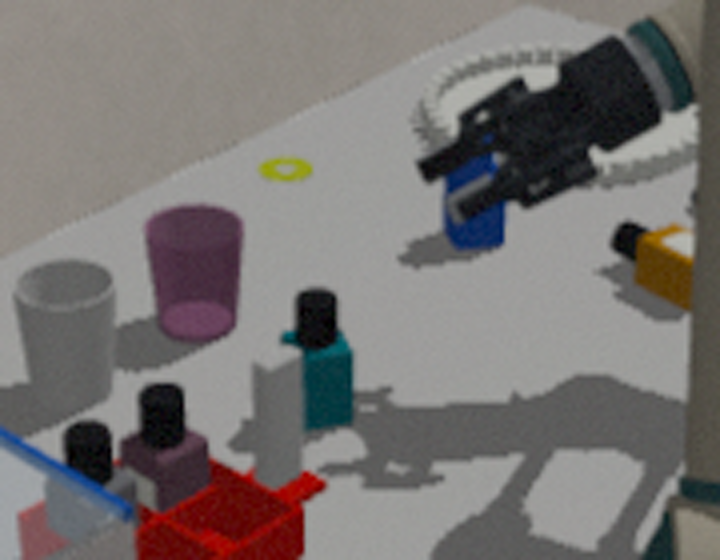

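View pics/s20bc.png

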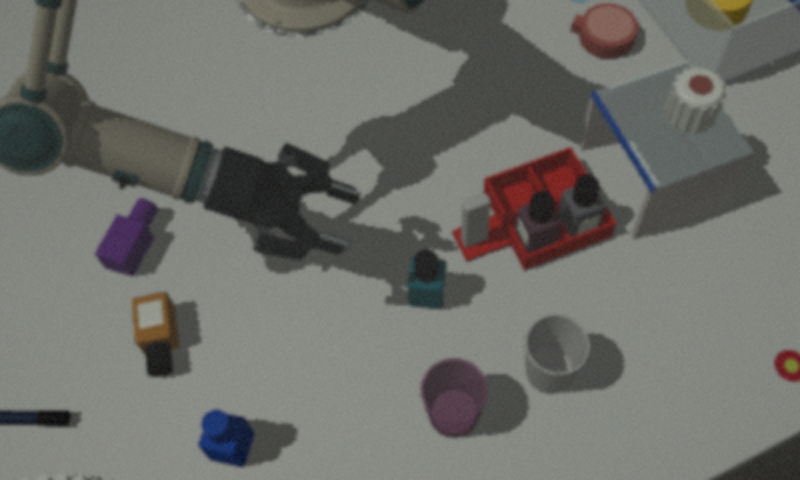

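Run:
```python
from h import *
a=-.58;togo([.599,-.10,.2],[np.cos(a),np.sin(a),0],[0,0,-1])
B=lambda x,y:(60+x/2,100+y/2)
print(onz('scene',B(425,259),.102))
```

```text
turn [-1.1422  0.0053  0.0077] shift now-axes cm [ 2.0432 13.8503 18.008 ] new-axes [  1.9437 -10.6414  20.0817]
[ 0.602  -0.0585  0.102 ]
```

Request:
{"fn": "arm_command", "kwargs": {"increments": [0,0,0,0,0,6,0.3,0,0,0,0,0,6,0.3,-0.163,0,0,0,0,0,0.3,-0.163,0,0,0,0,0,0.3,-0.163,0,0,0,0,0,0.3,-0.163,0,0,0,0,0,0.3,-0.163,0,0,0,0,0,0.3,-0.163,0,0,0,0,0,0.3]}}

```text
clock: 29.3
position: [0.4992, -0.2149, 0.3536]
ee_rot: [0.729, -0.622, 0.185, -0.218]
contact_force: [0.0, 0.0, -0.4]
width: 0.0595
```

Run:
```python
from h import *
a=-.58;togo([.601,-.06,.19],[np.cos(a),np.sin(a),0],[0,0,-1])
```

```text
turn [-0.1576  0.0007  0.0015] shift now-axes cm [ 0.0389  3.761  18.1734] new-axes [ 0.0304  0.8622 18.5385]
```

Request:
{"fn": "arm_command", "kwargs": {"increments": [-0.157,0,0,0,0,0,0.3,0,0,0,0,0,4.5,0.3,0,0,0,0,0,4.5,0.3,0,0,0,0,0,4.5,0.3,0,0,0,0,0,0,0.3]}}

```text
clock: 29.92
position: [0.5745, -0.0996, 0.354]
ee_rot: [0.68, -0.676, 0.2, -0.202]
contact_force: [-0.6, -0.7, -0.4]
width: 0.0596
```

Run:
```python
from h import *
st(); P,im=snap('wrist','w21.png');import pickle; pickle.dump(P,open('w21.pkl','wb'))
```

```text
t 29.93 p [ 0.5745 -0.0996  0.354 ] gp [ 0.5752 -0.0988  0.199 ] w 0.0596 F [-0.6207 -0.7496 -0.3517] q [-0.293   0.319   1.5714  0.0065  1.2483  0.2804]
x [ 0.839  -0.5442  0.0011] y [ 0.0045  0.0051 -1.    ] z [0.5442 0.8389 0.0067]
```

View pics/w21.png

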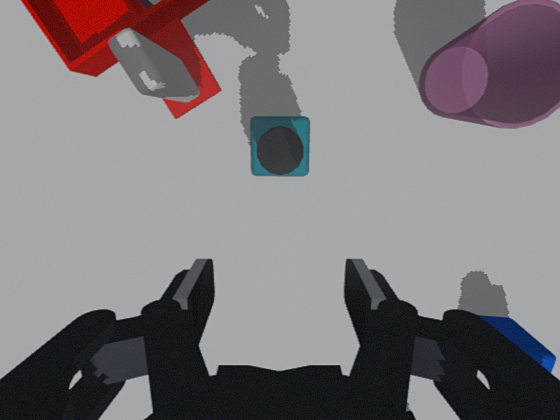

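Run:
```python
from h import *
import pickle
P=pickle.load(open('w21.pkl','rb'))
g=onz('wrist',(280,150),.102,P); print(g); a=-.575; togo([g[0],g[1],.097],[np.cos(a),np.sin(a),0],[0,0,-1])
```

```text
[ 0.602 -0.057  0.102]
turn [-0.0054 -0.0015  0.0008] shift now-axes cm [-0.0329 10.223   5.1565] new-axes [-0.017  10.1952  5.2114]
```

Request:
{"fn": "arm_command", "kwargs": {"increments": [0,0,0,0,0,5.1,0.3,0,0,0,0,3.5,0,0.3,0,0,0,0,3.5,0,0.3,0,0,0,0,3.2,0,0.3,0,0,0,0,0,0,0.3,0,0,0,0,0,0,1,0,0,0,0,0,0,1,0,0,0,0,0,0,1], "grip_force": 50}}

```text
clock: 30.98
position: [0.6026, -0.0585, 0.2546]
ee_rot: [0.68, -0.676, 0.199, -0.204]
contact_force: [-1.0, -0.5, 5.9]
width: 0.03
```

Request:
{"fn": "arm_command", "kwargs": {"increments": [0,0,0,0,0,0,1,0,0,0,0,-1,0,1,0,0,0,0,-4,0,1,0,0,0,0,-5,0,1,0,0,0,0,-5,0,1,0,0,0,0,0,0,1]}}

```text
clock: 31.72
position: [0.6023, -0.0587, 0.4081]
ee_rot: [0.68, -0.675, 0.197, -0.207]
contact_force: [0.7, -0.3, -2.4]
width: 0.0305
```

Run:
```python
from h import *
st(); a=-.05;togo([.5335,.1811,.25],[np.cos(a),np.sin(a),0],[0,0,-1]);P,im=snap('wrist','w22.png')
```

```text
t 31.73 p [ 0.6023 -0.0587  0.4081] gp [ 0.6048 -0.0583  0.2531] w 0.0305 F [ 0.6622 -0.322  -2.4125] q [-0.214   0.3153  1.4392  0.0061  1.3724  0.363 ]
x [ 0.8374 -0.5465  0.0116] y [ 0.0157  0.0027 -0.9999] z [0.5464 0.8374 0.0108]
turn [-0.0075 -0.5282  0.0142] shift now-axes cm [-18.8734   0.266   16.3193] new-axes [-8.0729  0.3091 23.6078]
```

View pics/w22.png

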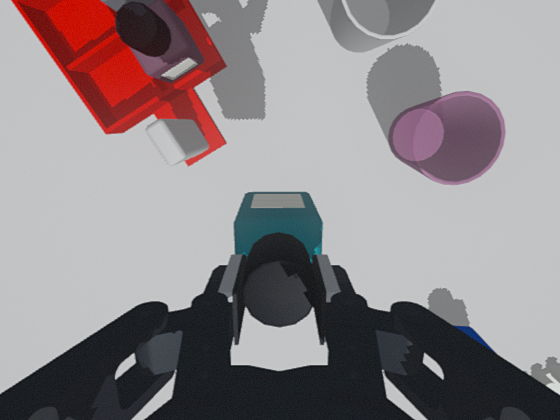

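Request:
{"fn": "arm_command", "kwargs": {"increments": [0,-0.132,0.004,0,0,0,1,0,-0.132,0.004,0,0,0,1,0,-0.132,0.004,0,0,0,1,0,-0.132,0,0,0,0,1,0,0,0,-2,0,5.9,1,0,0,0,-2,0,5.9,1,0,0,0,-2,0,5.9,1,0,0,0,-2,0,5.9,1]}}

```text
clock: 32.78
position: [0.5322, 0.1826, 0.4033]
ee_rot: [0.71, -0.704, 0.021, -0.015]
contact_force: [0.5, -0.4, -1.3]
width: 0.0301
```

Request:
{"fn": "arm_command", "kwargs": {"increments": [0,0,0,0,0,0,1,0,0,0,0,0,0,1]}}

```text
clock: 33.02
position: [0.5331, 0.181, 0.4039]
ee_rot: [0.71, -0.704, 0.02, -0.014]
contact_force: [0.6, -0.4, -1.7]
width: 0.0302
```

Run:
```python
from h import *
st(); a=-.05;togo([.5335,.1808,.1045],[np.cos(a),np.sin(a),0],[0,0,-1]);P,im=snap('wrist','w23.png')
```

```text
t 33.02 p [0.5331 0.181  0.4039] gp [0.5318 0.1822 0.2489] w 0.0302 F [ 0.5909 -0.4175 -1.673 ] q [0.2006 0.2598 1.5298 0.0093 1.3586 0.2479]
x [ 0.9987 -0.0492 -0.0087] y [-0.0083  0.0076 -0.9999] z [0.0493 0.9988 0.0072]
turn [-0.0072  0.0007 -0.0087] shift now-axes cm [ 0.1694 14.4378 -0.1219] new-axes [ 0.0442 14.4393 -0.0179]
```

View pics/w23.png

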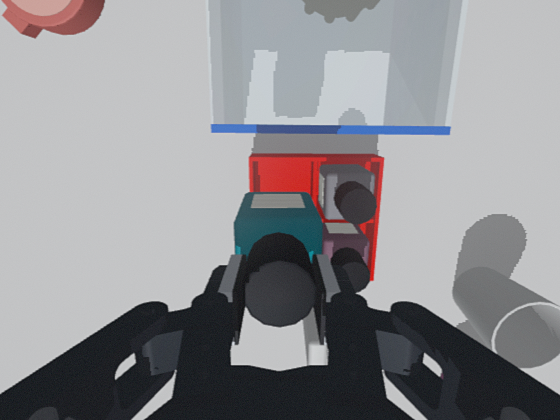

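Request:
{"fn": "arm_command", "kwargs": {"increments": [-0.007,0,-0.009,0,4,0,1,0,0,0,0,4,0,1,0,0,0,0,3,0,1,0,0,0,0,2,0,1,0,0,0,0,1,0,1,0,0,0,0,0,0,1]}}

```text
clock: 33.83
position: [0.5337, 0.1805, 0.2647]
ee_rot: [0.707, -0.706, 0.018, -0.019]
contact_force: [0.9, -0.5, -1.2]
width: 0.0305
```

Run:
```python
from h import *
st(); a=-.05;togo([.5335,.1808,.1045],[np.cos(a),np.sin(a),0],[0,0,-1]);P,im=snap('wrist','w24.png');P,im=snap('side','s24.png'); crop(im,150,160,330,320,4,'s24c.png')
```

```text
t 33.83 p [0.5337 0.1805 0.2647] gp [0.534  0.1807 0.1097] w 0.0305 F [ 0.9098 -0.5478 -1.1568] q [0.2023 0.371  1.7384 0.001  1.0305 0.2538]
x [ 0.9986 -0.0521  0.0014] y [ 0.0014  0.0012 -1.    ] z [0.0521 0.9986 0.0013]
turn [-0.0013 -0.0021  0.0014] shift now-axes cm [-0.0271  0.5196  0.0287] new-axes [-0.0264  0.5196  0.0294]
```

View pics/w24.png

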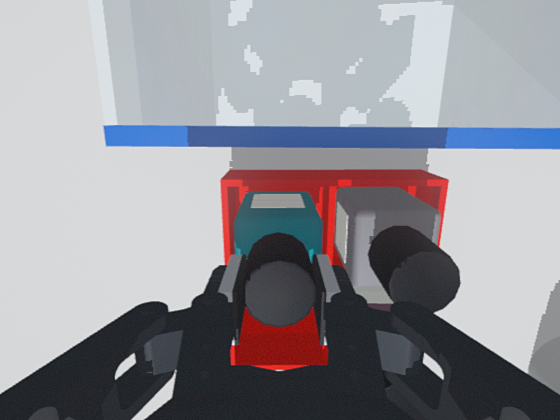

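View pics/s24c.png

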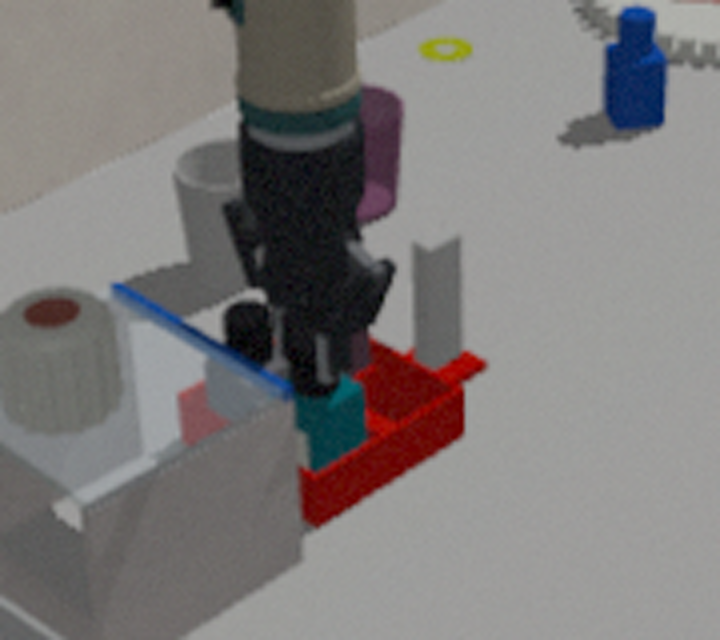

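Request:
{"fn": "arm_command", "kwargs": {"increments": [0,0,0,0,0.4,0,1,0,0,0,0,0,0,1,0,0,0,0,0,0,0.45,0,0,0,0,0,0,0.4,0,0,0,0,-2,0,0.4,0,0,0,0,-5,0,0.4,0,0,0,0,-5.5,0,0.4,0,0,0,0,-4,-3,0.4]}}

```text
clock: 34.92
position: [0.5317, 0.1522, 0.4291]
ee_rot: [0.708, -0.706, 0.015, -0.019]
contact_force: [0.0, 0.5, -0.8]
width: 0.0513
```

Request:
{"fn": "arm_command", "kwargs": {"increments": [0,0,0,0,0,-6,0.4,0,0,0,0,0,-6,0.4,0,0,0,0,0,-6,0.4,0,0,0,0,0,-6,0.4,0,0,0,0,0,-6,0.4,0,0.17,0,0,0,-6,0.4,0,0.17,0,0,0,-6,0.4,0,0.17,0,0,0,0,0.4]}}

```text
clock: 35.92
position: [0.4993, -0.2711, 0.4252]
ee_rot: [0.679, -0.678, 0.199, -0.2]
contact_force: [0.1, 0.7, 0.2]
width: 0.0513
```

Request:
{"fn": "arm_command", "kwargs": {"increments": [0,0.17,0,0,0,0,0.4,0,0.17,0,0,0,0,0.4,0,0.17,0,0,0,0,0.4,0,0.17,0,0,0,0,0.4,0,0.17,0,0,0,0,0.4,0,0.17,0,0,0,0,0.4,0,0.17,0,0,0,0,0.4,0,0,0,0,0,0,0.4]}}

```text
clock: 36.92
position: [0.5002, -0.2668, 0.4256]
ee_rot: [-0.455, 0.453, -0.542, 0.543]
contact_force: [0.0, -0.8, -0.5]
width: 0.0515
```

Run:
```python
from h import *
st(); P,im=snap('wrist','w25.png');import pickle; pickle.dump(P,open('w25.pkl','wb'));P,im=snap('scene','s25.png'); crop(im,60,100,460,340,2,'s25c.png')
```

```text
t 36.92 p [ 0.5002 -0.2668  0.4256] gp [ 0.5007 -0.2665  0.2706] w 0.0515 F [ 0.0182 -0.7653 -0.4806] q [-0.6136  0.2522  1.4863  0.003   1.4014  1.1342]
x [-0.1767 -0.9843 -0.0019] y [ 0.0031  0.0014 -1.    ] z [ 0.9843 -0.1767  0.0028]
```

View pics/w25.png

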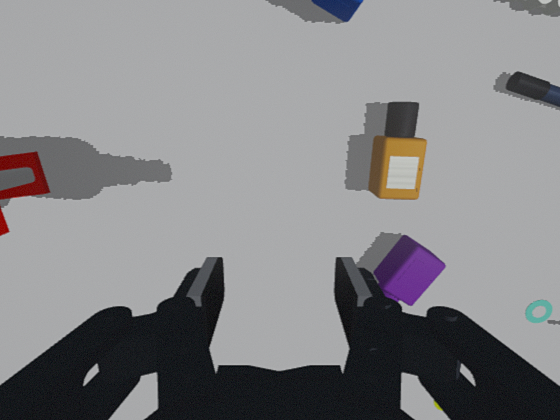

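View pics/s25c.png

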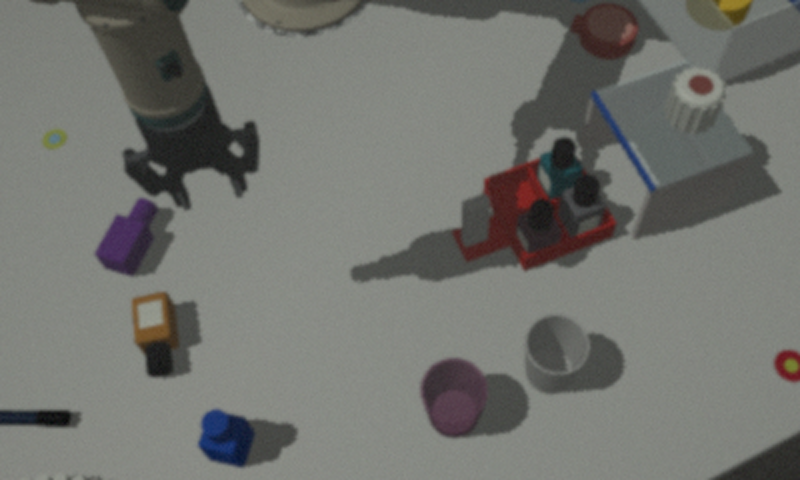

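Run:
```python
from h import *
im=cv2.imread('pics/w25.png')[:,:,::-1]; crop(im,340,90,460,210,5,'c25.png')
```

```text
(no output)
```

View pics/c25.png

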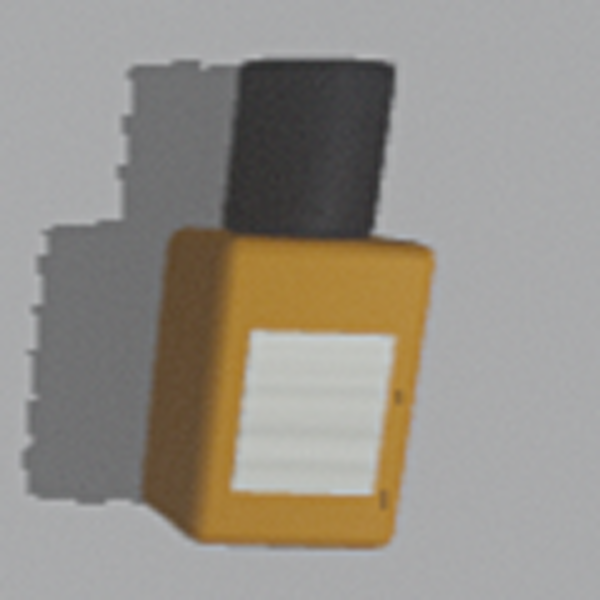

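Run:
```python
from h import *
import pickle
from kin import ik
P=pickle.load(open('w25.pkl','rb'))
a=onz('wrist',(399.3,198.2),.046,P);b=onz('wrist',(407.1,139),.046,P);d=b-a;print(a,b,np.linalg.norm(d),np.arctan2(d[1],d[0]))
c=onz('wrist',(403.6,103),.036,P); 
an=-.19
cd=np.array([np.cos(an),np.sin(an),0]); G=a+cd*.083;G2=c-cd*.018; print(G,G2,[.551,-.405])
g=(G*1+G2*1)/2; g[2]=.028; ax,ay=tilt(an,-.436)
print(ik(g,an,-.436)); togo(g-np.array(ay)*.07,ax,ay); print(g)
```

```text
[ 0.4628 -0.392   0.046 ] [ 0.5244 -0.4049  0.046 ] 0.06292378884889588 -0.20563567872572938
[ 0.5443 -0.4077  0.046 ] [ 0.5426 -0.4041  0.036 ] [0.551, -0.405]
[-0.648  0.802  1.203 -0.188  1.533]
turn [-0.4387  0.0132  0.0008] shift now-axes cm [13.0997 19.3788 16.1529] new-axes [12.8486 10.6355 23.0186]
[ 0.5435 -0.4059  0.028 ]
```

Request:
{"fn": "arm_command", "kwargs": {"increments": [-0.146,0.013,0,0,0,0,0.35,-0.146,0,0,0,0,0,0.35,-0.146,0,0,0,0,0,0.35,0,0,0,2.6,1,4.6,0.35,0,0,0,2.6,1.5,4.6,0.35,0,0,0,2.6,2,4.6,0.35,0,0,0,2.6,3,4.6,0.35,0,0,0,2.4,3,4.6,0.35]}}

```text
clock: 38.02
position: [0.6378, -0.4248, 0.2316]
ee_rot: [0.343, -0.536, 0.65, -0.414]
contact_force: [-0.1, 0.6, -0.1]
width: 0.0553
```

Run:
```python
from h import *
st(); P,im=snap('wrist','w26.png');togo([.546,-.406,.028],*tilt(-.195,-.43))
```

```text
t 38.02 p [ 0.6378 -0.4248  0.2316] gp [ 0.5738 -0.4122  0.091 ] w 0.0553 F [-0.1303  0.564  -0.1017] q [-0.6335  0.7952  1.0512 -0.1812  1.6909  1.142 ]
x [-0.1896 -0.9819 -0.0018] y [-0.413   0.0814 -0.9071] z [ 0.8908 -0.1712 -0.421 ]
turn [ 0.0096  0.0053 -0.002 ] shift now-axes cm [-0.3126  5.9999 -0.5862] new-axes [-0.3212  5.9933 -0.6456]
```

View pics/w26.png

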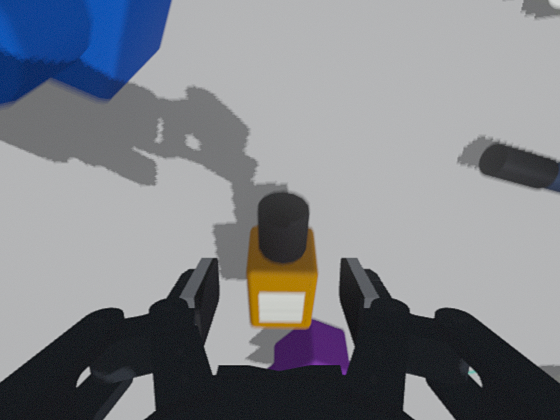

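Request:
{"fn": "arm_command", "kwargs": {"increments": [0,0,0,0.1,2.5,0.3,0.35,0,0,0,0,2.5,0,0.35,0,0,0,0,1.2,0,0.35,0,0,0,0,0.7,0,0.35,0,0,0,0,0,0,0.35]}}

```text
clock: 38.7
position: [0.611, -0.4195, 0.1697]
ee_rot: [0.342, -0.536, 0.651, -0.415]
contact_force: [-0.2, -0.3, -0.2]
width: 0.0551
```

Run:
```python
from h import *
st(); P,im=snap('wrist','w27.png')
```

```text
t 38.7 p [ 0.611  -0.4195  0.1697] gp [ 0.5469 -0.4069  0.0291] w 0.0551 F [-0.1755 -0.3142 -0.2375] q [-0.6478  0.8066  1.1917 -0.1856  1.5396  1.1582]
x [-0.1911 -0.9816 -0.0012] y [-0.4134  0.0815 -0.9069] z [ 0.8903 -0.1728 -0.4214]
```

View pics/w27.png

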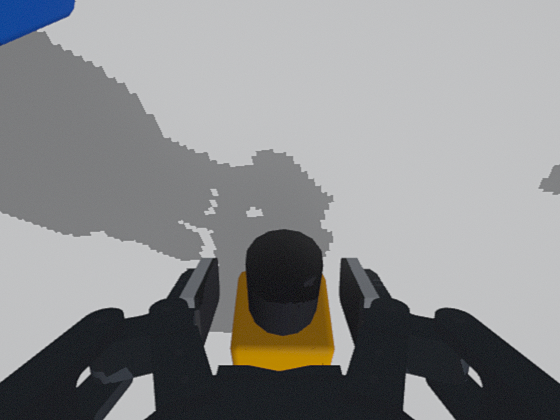

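Matches the teal grasp. Close and lift.

Request:
{"fn": "arm_command", "kwargs": {"increments": [0,0,0,0,0,0,1,0,0,0,0,0,0,1,0,0,0,0,0,0,1,0,0,0,0,0,0,1], "grip_force": 80}}

```text
clock: 39.25
position: [0.6115, -0.4197, 0.1706]
ee_rot: [0.343, -0.536, 0.65, -0.416]
contact_force: [2.5, 0.1, 6.1]
width: 0.0297
```

Request:
{"fn": "arm_command", "kwargs": {"increments": [0,0,0,0,-1,0,1,0,0,0,0,-4,0,1,0,0,0,0,-5,0,1,0,0,0,0,-5,0,1,0,0,0,0,-3,0,1,0,0,0,0,0,0,1]}}

```text
clock: 40.0
position: [0.6863, -0.4342, 0.3345]
ee_rot: [0.343, -0.536, 0.65, -0.417]
contact_force: [-0.1, 0.2, -1.4]
width: 0.0296
```

Run:
```python
from h import *
from kin import ik
st(); P,im=snap('wrist','w28.png')
for g in [(.6,-.06,.2),(.6,-.12,.25)]: togo(g,*tilt(1.0,np.radians(65.6)));print(ik(g,1.0,1.145))
```

```text
t 40.0 p [ 0.6863 -0.4342  0.3345] gp [ 0.6227 -0.422   0.1937] w 0.0296 F [-0.1468  0.1926 -1.409 ] q [-0.6096  0.8248  0.7355 -0.1858  1.9726  1.1145]
x [-0.1909 -0.9816  0.0007] y [-0.4102  0.0791 -0.9086] z [ 0.8918 -0.1737 -0.4177]
turn [ 1.3717 -1.2295  0.4549] shift now-axes cm [-21.9693  14.9575 -15.9525] new-axes [-27.4181  14.4294  -0.9489]
[-0.78   0.486  1.914  1.131  1.393]
turn [ 1.3717 -1.2295  0.4549] shift now-axes cm [-16.0851   9.934  -17.0204] new-axes [-24.1763   7.766    1.5188]
[-0.854  0.46   1.779  1.067  1.515]
```

View pics/w28.png

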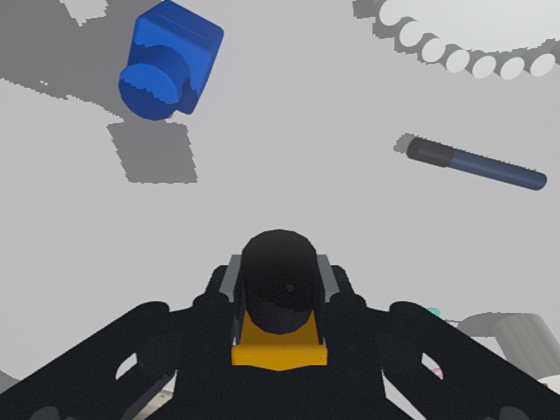

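Request:
{"fn": "arm_command", "kwargs": {"increments": [0,0,0,-4,0,-4,1,0,0,0,-4,1,-4.2,1,0,0,0,-4,1,-4.2,1,0,0,0,-4,1,-4.2,1,0.114,-0.1025,0.038,0,0,0,1,0.114,-0.1025,0.038,0,0,0,1,0.114,-0.1025,0.038,0,0,0,1,0.114,-0.1025,0.038,0,0,0,1]}}

```text
clock: 41.05
position: [0.5544, -0.2453, 0.3733]
ee_rot: [0.609, -0.467, 0.497, -0.405]
contact_force: [-0.9, 0.5, -1.3]
width: 0.0295
```

Request:
{"fn": "arm_command", "kwargs": {"increments": [0.114,-0.1025,0.038,0,0,0,1,0.114,-0.1025,0.038,0,0,0,1,0.114,-0.1025,0.038,0,0,0,1,0.114,-0.1025,0.038,0,0,0,1,0.114,-0.1025,0.038,0,0,0,1,0.114,-0.1025,0.038,0,0,0,1,0.114,-0.1025,0.038,0,0,0,1,0.114,-0.1025,0.038,0,0,0,1]}}

```text
clock: 42.05
position: [0.5545, -0.2455, 0.3733]
ee_rot: [0.938, -0.202, 0.062, -0.274]
contact_force: [0.1, 0.0, -1.9]
width: 0.03
```

Run:
```python
from h import *
st(); togo((.6,-.06,.12),*tilt(1.0,np.radians(65.6))); P,im=snap('side','s29.png')
```

```text
t 42.05 p [ 0.5545 -0.2455  0.3733] gp [ 0.6302 -0.1263  0.3094] w 0.03 F [ 0.1449  0.039  -1.8915] q [-0.82    0.43    1.6472  1.0798  1.5709 -0.5551]
x [ 0.8425 -0.5387 -0.0059] y [ 0.4887  0.7689 -0.4123] z [0.2266 0.3445 0.911 ]
turn [-0.0009 -0.0046 -0.0042] shift now-axes cm [ -6.0703  11.4302 -15.6421] new-axes [ -6.1892  11.419  -15.6037]
```

View pics/s29.png

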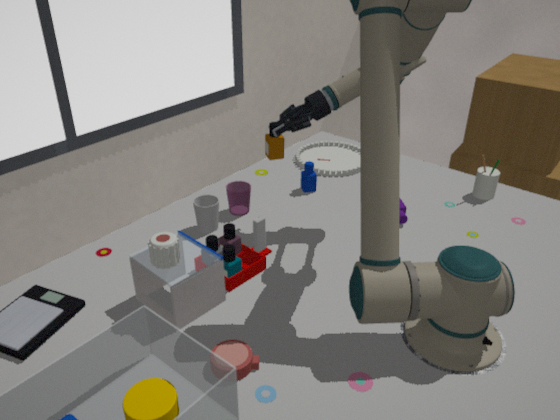

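Request:
{"fn": "arm_command", "kwargs": {"increments": [0,0,0,-2,3.8,-2,1,0,0,0,-2,3.8,-2,1,0,0,0,-2.1,3.8,-2,1,0,0,0,0,0,-4,1,0,0,0,0,0,-4,1,0,0,0,0,0,-1.6,1,0,0,0,0,0,0,1]}}

```text
clock: 42.98
position: [0.5245, -0.18, 0.1856]
ee_rot: [0.938, -0.203, 0.063, -0.274]
contact_force: [-0.3, 0.3, -0.1]
width: 0.0297
```

Run:
```python
from h import *
st(); togo((.6,-.06,.089),*tilt(1.0,np.radians(65.6))); P,im=snap('side','s30.png'); crop(im,190,130,370,270,4,'s30c.png')
```

```text
t 42.98 p [ 0.5245 -0.18    0.1856] gp [ 0.6003 -0.0611  0.1212] w 0.0297 F [-0.2572  0.3206 -0.0922] q [-0.7772  0.6109  1.9641  1.165   1.3195 -0.9902]
x [ 0.8413 -0.5405 -0.007 ] y [ 0.4893  0.767  -0.4151] z [0.2297 0.3458 0.9098]
turn [ 0.0022 -0.0065 -0.0027] shift now-axes cm [-0.1071  1.4089 -2.9337] new-axes [-0.1299  1.4022 -2.936 ]
```

View pics/s30c.png

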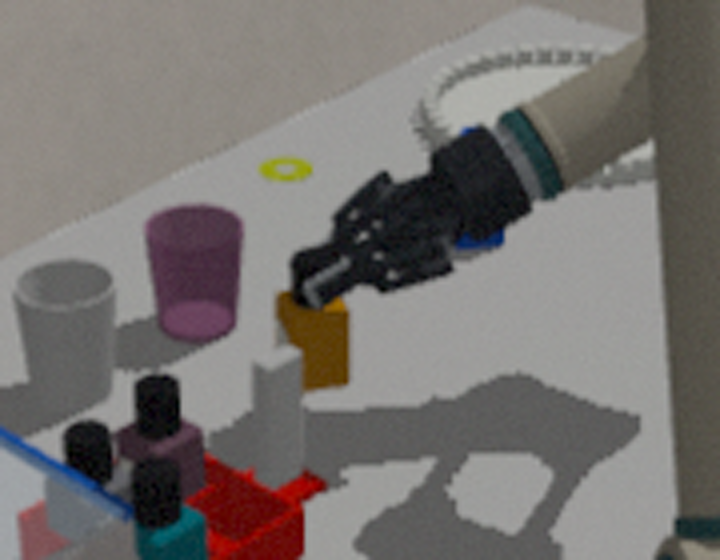

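Request:
{"fn": "arm_command", "kwargs": {"increments": [0,0,0,0,0.8,-1.8,1,0,0,0,0,0.4,-0.9,1,0,0,0,0,0,0,1]}}

```text
clock: 43.4
position: [0.5249, -0.1799, 0.1572]
ee_rot: [0.938, -0.203, 0.061, -0.274]
contact_force: [0.2, 0.3, -0.8]
width: 0.0296
```

Request:
{"fn": "arm_command", "kwargs": {"increments": [0,0,0,0,0.13,-0.27,1,0,0,0,0,0,0,1]}}

```text
clock: 43.65
position: [0.5249, -0.1801, 0.1542]
ee_rot: [0.938, -0.203, 0.061, -0.274]
contact_force: [-0.4, -0.5, -0.5]
width: 0.0297
```

Request:
{"fn": "arm_command", "kwargs": {"increments": [0,0,0,0,0.13,-0.27,1,0,0,0,0,0,0,1]}}

```text
clock: 43.9
position: [0.5249, -0.1802, 0.151]
ee_rot: [0.938, -0.203, 0.061, -0.274]
contact_force: [0.8, 0.2, -0.2]
width: 0.0295
```

Request:
{"fn": "arm_command", "kwargs": {"increments": [0,0,0,0,0.13,-0.27,1,0,0,0,0,0,0,1]}}

```text
clock: 44.15
position: [0.5251, -0.1802, 0.1499]
ee_rot: [0.938, -0.2, 0.06, -0.275]
contact_force: [-2.1, -2.6, 9.5]
width: 0.0291
```

Request:
{"fn": "arm_command", "kwargs": {"increments": [0,0,0,0,-0.05,0.1,1,0,0,0,0,0,0,0.4,0,0,0,0,0,0,0.3,0,0,0,0,0,0,0.3,0,0,0,0,-2,0,0.3,0,0,0,0,-5,0,0.3,0,0,0,0,-5,0,0.3,0,0,0,0,0,5,0.3]}}

```text
clock: 45.15
position: [0.4758, -0.2598, 0.2442]
ee_rot: [0.937, -0.204, 0.063, -0.278]
contact_force: [0.7, 0.2, 1.1]
width: 0.0601
```

Request:
{"fn": "arm_command", "kwargs": {"increments": [0,0,0,0,0,6,0.3,0,0,0,0,0,6,0.3,-0.163,0,0,0,0,0,0.3,-0.163,0,0,0,0,0,0.3,-0.163,0,0,0,0,0,0.3,-0.163,0,0,0,0,0,0.3,-0.163,0,0,0,0,0,0.3,-0.163,0,0,0,0,0,0.3]}}

```text
clock: 46.15
position: [0.5036, -0.2139, 0.3543]
ee_rot: [0.73, -0.622, 0.184, -0.214]
contact_force: [-0.2, 0.0, -1.0]
width: 0.0598
```

Request:
{"fn": "arm_command", "kwargs": {"increments": [-0.157,0,0,0,0,0,0.3,0,0,0,0,0,4.5,0.3,0,0,0,0,0,4.5,0.3,0,0,0,0,0,4.5,0.3,0,0,0,0,0,0,0.3]}}

```text
clock: 46.78
position: [0.578, -0.0979, 0.3548]
ee_rot: [0.682, -0.676, 0.198, -0.198]
contact_force: [-0.6, -0.3, -0.0]
width: 0.0599
```

Run:
```python
from h import *
st(); P,im=snap('wrist','w31.png');import pickle; pickle.dump(P,open('w31.pkl','wb'))
```

```text
t 46.77 p [ 0.578  -0.0979  0.3548] gp [ 0.5782 -0.0966  0.1998] w 0.0599 F [-0.5598 -0.2983 -0.0182] q [-0.2893  0.3239  1.5618  0.0089  1.2569  0.2758]
x [ 0.8431 -0.5378 -0.0033] y [ 0.0015  0.0084 -1.    ] z [0.5378 0.8431 0.0079]
```

View pics/w31.png

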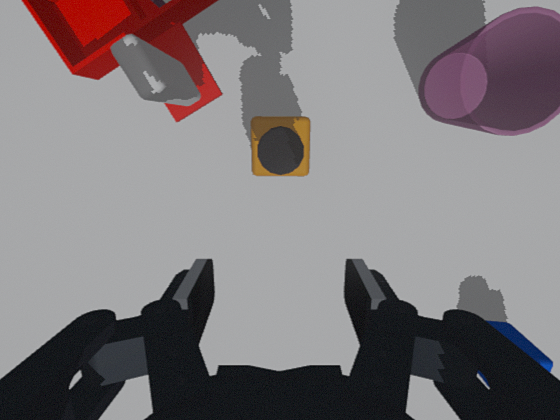

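Request:
{"fn": "arm_command", "kwargs": {"increments": [-0.008,0,0,0,0,5.2,0.3,0,0,0,0,3.5,0,0.3,0,0,0,0,3.5,0,0.3,0,0,0,0,3.2,0,0.3,0,0,0,0,0,0,0.3,0,0,0,0,0,0,1,0,0,0,0,0,0,1,0,0,0,0,0,0,1], "grip_force": 50}}

```text
clock: 47.82
position: [0.6056, -0.0557, 0.2549]
ee_rot: [0.679, -0.679, 0.199, -0.199]
contact_force: [-1.5, 0.2, 5.5]
width: 0.0305
```

Request:
{"fn": "arm_command", "kwargs": {"increments": [0,0,0,0,0,0,1,0,0,0,0,-1,0,1,0,0,0,0,-4,0,1,0,0,0,0,-5,0,1,0,0,0,0,-5,0,1,0,0,0,0,0,0,1]}}

```text
clock: 48.58
position: [0.6064, -0.0555, 0.4084]
ee_rot: [0.679, -0.678, 0.196, -0.201]
contact_force: [0.4, -0.4, -1.3]
width: 0.0303
```

Run:
```python
from h import *
st(); a=-.05;togo([.5304,.1152,.25],[np.cos(a),np.sin(a),0],[0,0,-1]);P,im=snap('wrist','w32.png')
```

```text
t 48.58 p [ 0.6064 -0.0555  0.4084] gp [ 0.6076 -0.0556  0.2534] w 0.0303 F [ 0.4092 -0.4332 -1.3431] q [-0.2058  0.3231  1.4267  0.001   1.3843  0.3635]
x [ 0.8422 -0.5391  0.0066] y [ 0.0075 -0.0006 -1.    ] z [0.5391 0.8422 0.0036]
turn [-0.0018 -0.5194  0.0074] shift now-axes cm [-15.6062   0.2743  10.2758] new-axes [-8.4451  0.3413 16.6669]
```

View pics/w32.png

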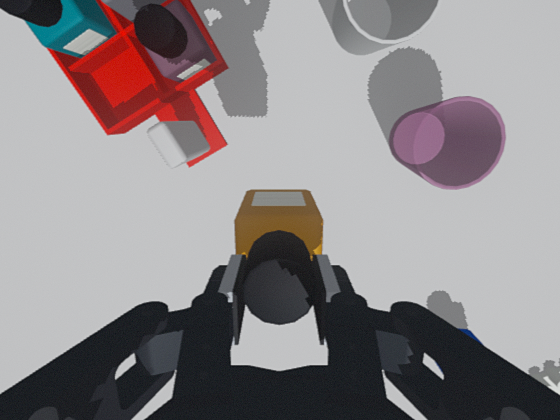

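Request:
{"fn": "arm_command", "kwargs": {"increments": [0,-0.13,0.002,0,0,0,1,0,-0.13,0.002,0,0,0,1,0,-0.13,0.002,0,0,0,1,0,-0.13,0,0,0,0,1,0,0,0,-2.1,0,4.2,1,0,0,0,-2.1,0,4.2,1,0,0,0,-2.1,0,4.2,1,0,0,0,-2.1,0,4.1,1]}}

```text
clock: 49.62
position: [0.5286, 0.1167, 0.4022]
ee_rot: [0.708, -0.706, 0.022, -0.013]
contact_force: [1.4, 0.2, -0.3]
width: 0.0301
```

Request:
{"fn": "arm_command", "kwargs": {"increments": [0,0,0,0,0,0,1,0,0,0,0,0,0,1]}}

```text
clock: 49.88
position: [0.5297, 0.1154, 0.403]
ee_rot: [0.708, -0.706, 0.021, -0.014]
contact_force: [-0.6, 0.6, 0.1]
width: 0.0305
```

Run:
```python
from h import *
st(); a=-.05;togo([.5304,.1152,.1045],[np.cos(a),np.sin(a),0],[0,0,-1]);P,im=snap('wrist','w33.png');import pickle; pickle.dump(P,open('w33.pkl','wb'))
```

```text
t 49.88 p [0.5297 0.1154 0.403 ] gp [0.5281 0.1158 0.248 ] w 0.0305 F [-0.5998  0.6425  0.0986] q [0.0849 0.2302 1.573  0.0037 1.3485 0.133 ]
x [ 0.9987 -0.0489 -0.0105] y [-0.0104  0.0027 -0.9999] z [0.049  0.9988 0.0022]
turn [-0.0022  0.001  -0.0105] shift now-axes cm [ 0.2176 14.3509 -0.0496] new-axes [ 0.0663 14.3525 -0.0178]
```

View pics/w33.png

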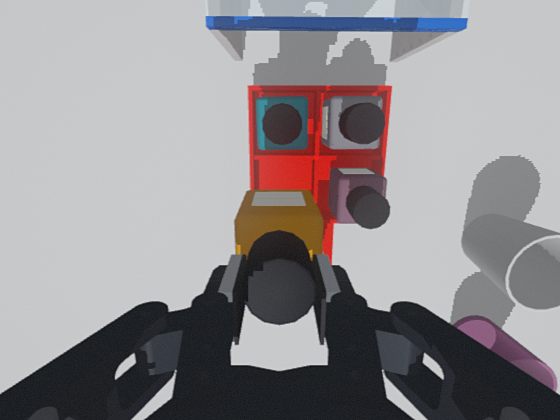

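Run:
```python
from h import *
import pickle
P=pickle.load(open('w33.pkl','rb'))
A=onz('wrist',(249,87),.04,P);B=onz('wrist',(391,87),.04,P); m=(A+B)/2; print(A,B,m-.068*np.array([.05,.9987,0]))
```

```text
[0.5012 0.2157 0.04  ] [0.635 0.209 0.04 ] [0.5647 0.1445 0.04  ]
```

Request:
{"fn": "arm_command", "kwargs": {"increments": [-0.002,0,-0.01,0,4,0,1,0,0,0,0,4,0,1,0,0,0,0,2,0,1,0,0,0,0,0,0,1]}}

```text
clock: 50.42
position: [0.5295, 0.1145, 0.3021]
ee_rot: [0.707, -0.707, 0.019, -0.017]
contact_force: [-0.7, -0.4, -0.4]
width: 0.0303
```

Run:
```python
from h import *
st(); a=-.05;togo([.5304,.1152,.1045],[np.cos(a),np.sin(a),0],[0,0,-1]);P,im=snap('wrist','w34.png')
```

```text
t 50.42 p [0.5295 0.1145 0.3021] gp [0.529  0.1145 0.1471] w 0.0303 F [-0.6596 -0.4495 -0.374 ] q [0.0842 0.3057 1.7338 0.0008 1.1054 0.1354]
x [ 0.9987 -0.0516 -0.0034] y [-0.0034  0.0004 -1.    ] z [0.0516 0.9987 0.0002]
turn [-0.0002 -0.0016 -0.0034] shift now-axes cm [0.098  4.2589 0.0777] new-axes [0.0836 4.2592 0.0786]
```

View pics/w34.png

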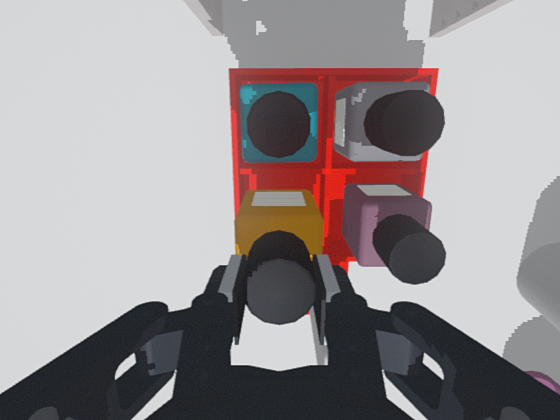

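Request:
{"fn": "arm_command", "kwargs": {"increments": [0,0,0,0.1,2,0,1,0,0,0,0,1.3,0,1,0,0,0,0,0.8,0,1,0,0,0,0,0,0,1]}}

```text
clock: 50.98
position: [0.5307, 0.1156, 0.263]
ee_rot: [0.707, -0.707, 0.017, -0.018]
contact_force: [0.5, 0.7, -1.9]
width: 0.0302
```

Request:
{"fn": "arm_command", "kwargs": {"increments": [0,0,0,0,0.2,0,1,0,0,0,0,0,0,1]}}

```text
clock: 51.22
position: [0.5309, 0.1157, 0.2615]
ee_rot: [0.707, -0.706, 0.017, -0.018]
contact_force: [-0.7, 0.4, -0.2]
width: 0.0302
```

Request:
{"fn": "arm_command", "kwargs": {"increments": [0,0,0,0,0,0,0.45,0,0,0,0,0,0,0.4,0,0,0,0,0,0,0.4,0,0,0,0,-2,0,0.4,0,0,0,0,-5,0,0.4,0,0,0,0,-5,0,0.4,0,0,0,0,-4,-5,0.4,0,0,0,2,0,-5,0.4]}}

```text
clock: 52.22
position: [0.5455, 0.0155, 0.4245]
ee_rot: [0.707, -0.707, 0.013, -0.02]
contact_force: [1.2, 0.7, -0.1]
width: 0.0509
```

Run:
```python
from h import *
st(); P,im=snap('wrist','w35.png');import pickle; pickle.dump(P,open('w35.pkl','wb'));P,im=snap('scene','s35.png'); crop(im,240,90,420,250,4,'s35c.png')
```

```text
t 52.23 p [0.5455 0.0155 0.4245] gp [0.547  0.0156 0.2695] w 0.0509 F [ 1.2085  0.6636 -0.1007] q [-0.0996  0.2183  1.5353  0.0015  1.3786 -0.0526]
x [ 0.9988 -0.0473  0.0095] y [ 0.0096  0.0006 -1.    ] z [0.0473 0.9989 0.001 ]
```

View pics/w35.png

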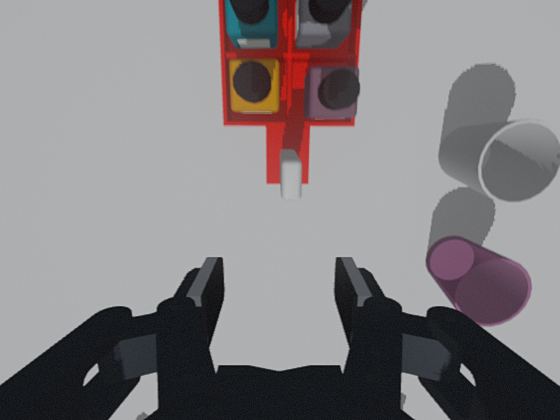

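View pics/s35c.png

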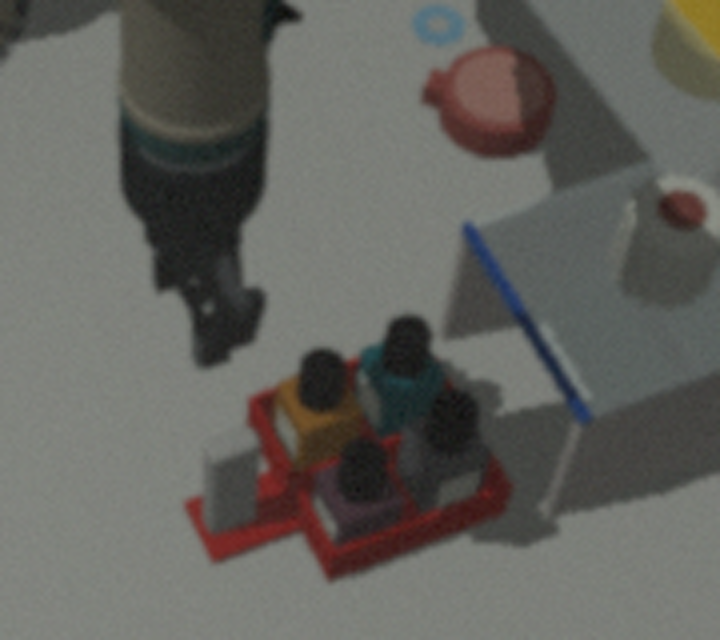

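Run:
```python
from h import *
import pickle
P=pickle.load(open('w35.pkl','rb'))
A=onz('wrist',(267,184),.008,P);B=onz('wrist',(309,184),.008,P); m=(A+B)/2; print(m, m+.023*np.array([.05,.9987,0]), onz('wrist',(223,125),.04,P),onz('wrist',(355,126),.04,P))
a=-.052
togo([.5594,.0337,.093],[np.cos(a),np.sin(a),0],[0,0,-1])
```

```text
[0.5588 0.0096 0.008 ] [0.5599 0.0326 0.008 ] [0.4931 0.0812 0.04  ] [0.6299 0.0737 0.04  ]
turn [ 0.002  -0.0022  0.0053] shift now-axes cm [ 1.0368 17.3193  2.2822] new-axes [ 1.1333 17.3181  2.2453]
```

Request:
{"fn": "arm_command", "kwargs": {"increments": [0,0,0.005,1.1,0,2.2,0.2,0,0,0,0,5,0,0.2,0,0,0,0,5,0,0.2,0,0,0,0,4,0,0.2,0,0,0,0,3,0,0.2,0,0,0,0,0,0,0.2]}}

```text
clock: 53.08
position: [0.5557, 0.038, 0.2477]
ee_rot: [0.707, -0.706, 0.021, -0.014]
contact_force: [0.6, 0.0, 1.1]
width: 0.0682
```

Run:
```python
from h import *
st(); P,im=snap('wrist','w36.png')
a=-.054
togo([.5596,.0333,.093],[np.cos(a),np.sin(a),0],[0,0,-1])
```

```text
t 53.08 p [0.5557 0.038  0.2477] gp [0.5541 0.0383 0.0927] w 0.0682 F [0.5688 0.0261 1.0597] q [-0.0571  0.3841  1.7684  0.0017  0.9994 -0.0086]
x [ 0.9987 -0.0494 -0.0103] y [-0.0102  0.002  -0.9999] z [0.0495 0.9988 0.0015]
turn [-0.0014  0.0045 -0.0061] shift now-axes cm [ 0.3093  0.1464 -0.4431] new-axes [ 0.3104  0.1489 -0.4415]
```

View pics/w36.png

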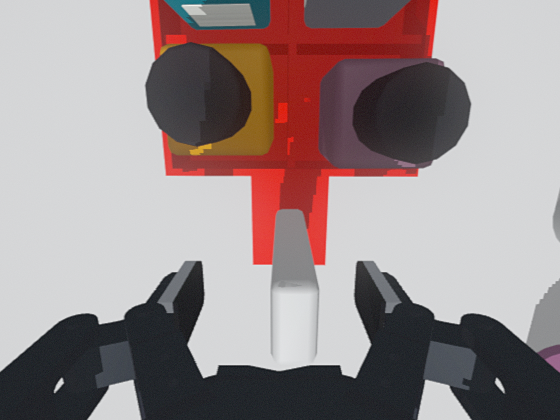

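Request:
{"fn": "arm_command", "kwargs": {"increments": [0,0.004,-0.008,0.3,0,-0.5,0.2,0,0,0,0,0,0,0.2,0,0,0,0,0,0,1,0,0,0,0,0,0,1,0,0,0,0,0,0,1,0,0,0,0,0,0,1], "grip_force": 110}}

```text
clock: 53.88
position: [0.5597, 0.0323, 0.2506]
ee_rot: [0.707, -0.707, 0.017, -0.02]
contact_force: [-1.4, -0.5, 4.7]
width: 0.0166
```

Run:
```python
from h import *
st(); P,im=snap('wrist','w37.png'); P,im=snap('scene','s37.png'); crop(im,240,90,420,250,4,'s37c.png')
```

```text
t 53.88 p [0.5597 0.0323 0.2506] gp [0.5603 0.0324 0.0956] w 0.0166 F [-1.4057 -0.5332  4.7074] q [-0.0667  0.382   1.7629  0.0011  0.9926 -0.0143]
x [ 0.9986 -0.053   0.0041] y [ 0.0042  0.0006 -1.    ] z [0.0529 0.9986 0.0009]
```

View pics/w37.png

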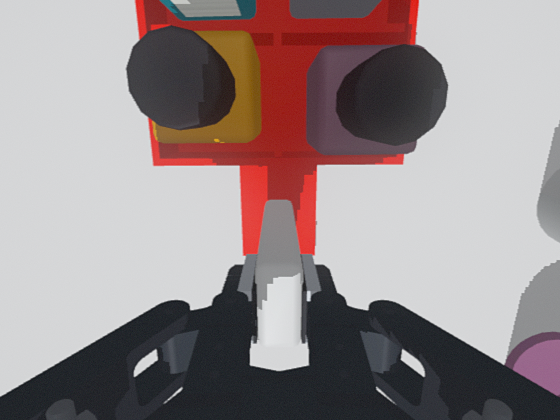

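View pics/s37c.png

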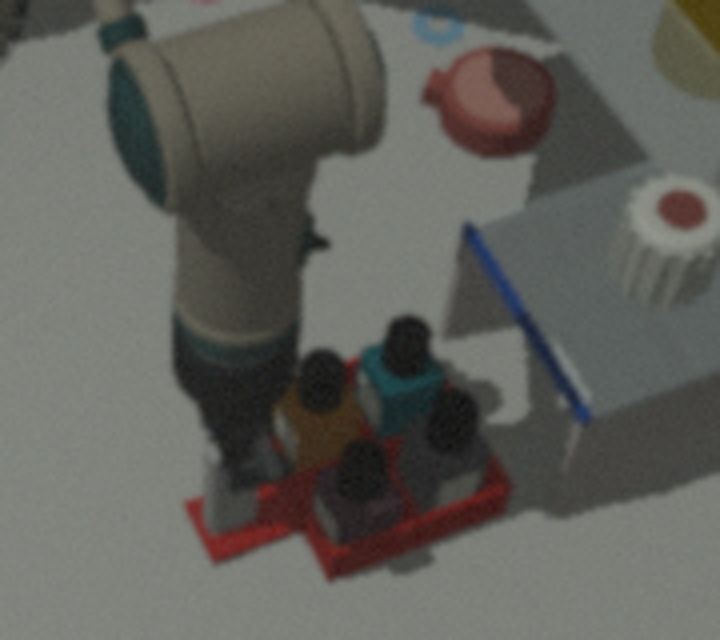

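Request:
{"fn": "arm_command", "kwargs": {"increments": [0,0,0,0,0,0.5,1,0,0,0,0,0,1,1,0,0,0,0,0,1.2,1,0,0,0,0,0,1.2,1,0,0,0,0,0,1.2,1,0,0,0,0,0,1.2,1,0,0,0,0,0,0.7,1,0,0,0,0,0,0,1]}}

```text
clock: 54.98
position: [0.5639, 0.1019, 0.2506]
ee_rot: [-0.707, 0.707, -0.017, 0.021]
contact_force: [0.1, -3.5, 4.9]
width: 0.0167
```

Run:
```python
from h import *
st(); P,im=snap('wrist','w38.png')
```

```text
t 54.98 p [0.5639 0.1019 0.2506] gp [0.5648 0.1018 0.0956] w 0.0167 F [ 0.0687 -3.4565  4.9226] q [ 0.0576  0.3976  1.7357 -0.001   1.003   0.1108]
x [ 0.9986 -0.0526  0.0054] y [ 0.0054 -0.0005 -1.    ] z [ 0.0526  0.9986 -0.0002]
```

View pics/w38.png

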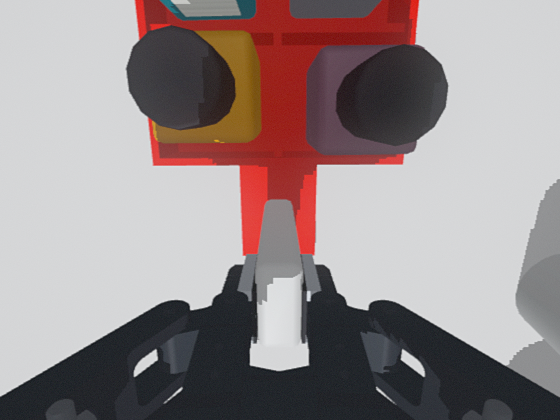

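Request:
{"fn": "arm_command", "kwargs": {"increments": [0,0,0,0,0,0.6,1,0,0,0,0,0,1.2,1,0,0,0,0,0,1.4,1,0,0,0,0,0,1.4,1,0,0,0,0,0,1.4,1,0,0,0,0,0,1.4,1,0,0,0,0,0,0.8,1,0,0,0,0,0,0,1]}}

```text
clock: 56.02
position: [0.5681, 0.184, 0.2506]
ee_rot: [0.707, -0.707, 0.017, -0.021]
contact_force: [-0.1, -3.0, 6.0]
width: 0.0167
```

Run:
```python
from h import *
st(); P,im=snap('wrist','w39.png'); P,im=snap('scene','s39.png'); crop(im,300,90,440,230,5,'s39c.png')
```

```text
t 56.02 p [0.5681 0.184  0.2506] gp [0.5688 0.184  0.0956] w 0.0167 F [-0.1112 -2.9863  6.0025] q [ 0.1969  0.4286  1.6808 -0.0006  1.0276  0.2508]
x [ 0.9986 -0.0536  0.0046] y [ 0.0046  0.0004 -1.    ] z [0.0536 0.9986 0.0006]
```

View pics/w39.png

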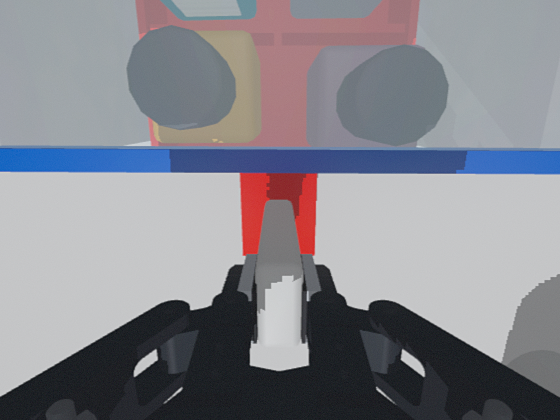

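View pics/s39c.png

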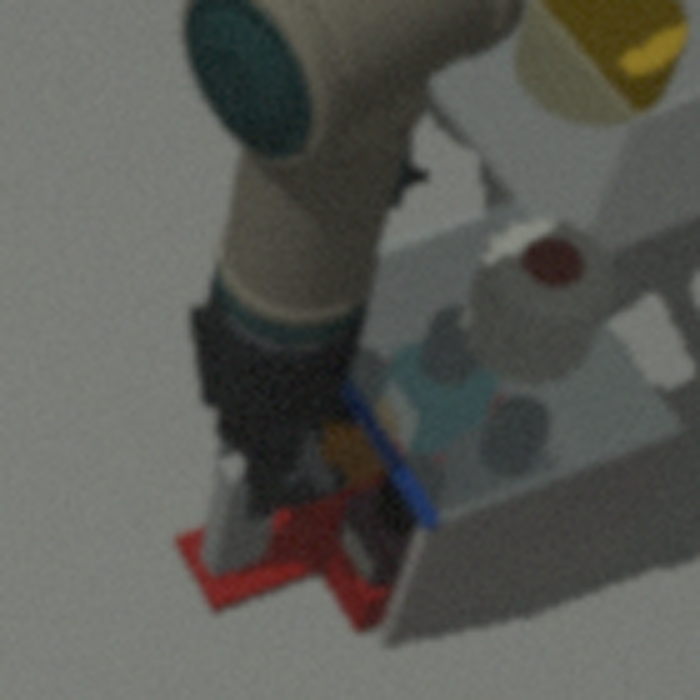

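Request:
{"fn": "arm_command", "kwargs": {"increments": [0,0,0,0,0,0.5,1,0,0,0,0,0,0.6,1,0,0,0,0,0,0.5,1,0,0,0,0,0,0,1]}}

```text
clock: 56.62
position: [0.5689, 0.1992, 0.2506]
ee_rot: [-0.707, 0.707, -0.017, 0.021]
contact_force: [-0.1, -4.8, 5.4]
width: 0.0168
```

Request:
{"fn": "arm_command", "kwargs": {"increments": [0,0,0,0,0,0.3,1,0,0,0,0,0,0,1]}}

```text
clock: 56.88
position: [0.569, 0.2017, 0.2506]
ee_rot: [-0.706, 0.707, -0.018, 0.02]
contact_force: [-0.9, -7.5, 6.2]
width: 0.0167
```

Request:
{"fn": "arm_command", "kwargs": {"increments": [0,0,0,0,0,0.3,1,0,0,0,0,0,0,1]}}

```text
clock: 57.12
position: [0.5688, 0.2028, 0.2507]
ee_rot: [-0.705, 0.709, -0.018, 0.02]
contact_force: [-1.4, -15.2, 7.7]
width: 0.0168
```

Request:
{"fn": "arm_command", "kwargs": {"increments": [0,0,0,0,0,0.2,1,0,0,0,0,0,0,1]}}

```text
clock: 57.38
position: [0.5686, 0.2035, 0.2509]
ee_rot: [-0.703, 0.71, -0.018, 0.02]
contact_force: [-2.6, -20.6, 10.4]
width: 0.0171
```

Run:
```python
from h import *
st(); P,im=snap('wrist','w40.png'); import pickle; pickle.dump(P,open('w40.pkl','wb')); P,im=snap('side','s40.png'); crop(im,120,190,270,340,5,'s40c.png')
```

```text
t 57.38 p [0.5686 0.2035 0.2509] gp [0.5689 0.202  0.0959] w 0.0171 F [ -2.5993 -20.5751  10.4184] q [ 0.2315  0.4386  1.662  -0.0112  1.0417  0.2907]
x [ 0.9986 -0.0535  0.0021] y [ 0.0016 -0.0095 -1.    ] z [ 0.0535  0.9985 -0.0094]
```

View pics/w40.png

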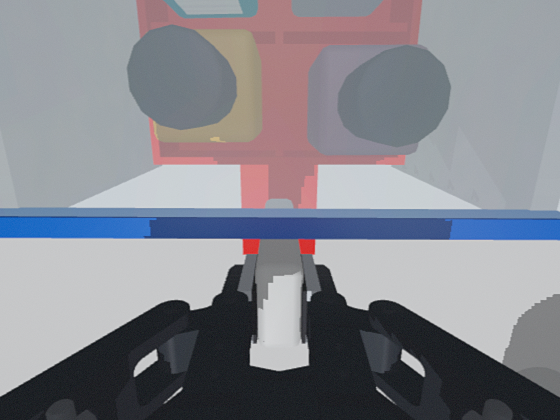

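View pics/s40c.png

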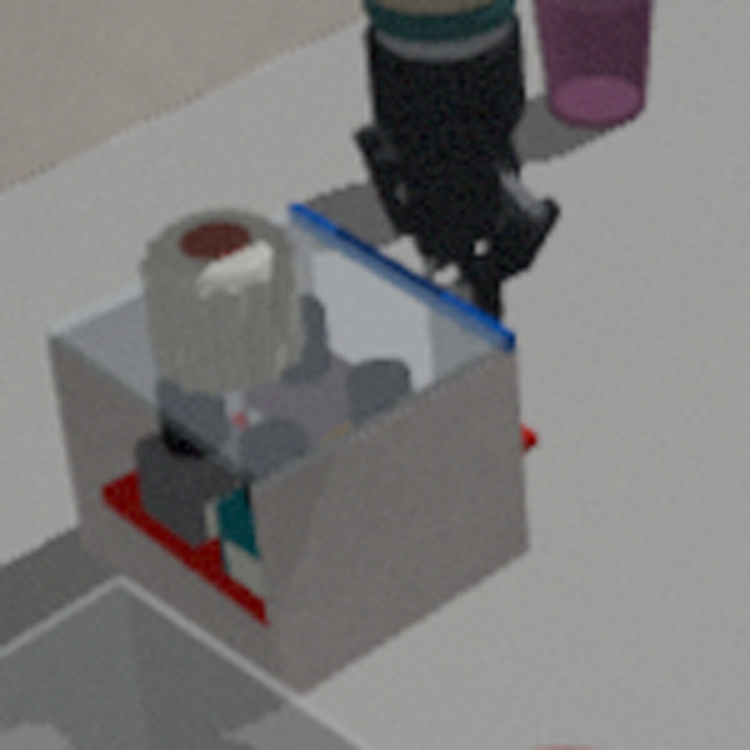

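Request:
{"fn": "arm_command", "kwargs": {"increments": [0,0,0,0,0,-0.2,1,0,0,0,0,0,0,0.4,0,0,0,0,0,0,0.3,0,0,0,0,0,0,0.3,0,0,0,0,-2,0,0.3,0,0,0,0,-5,0,0.3,0,0,0,0,-5,0,0.3,0,0,0,0,-4,-5,0.3]}}

```text
clock: 58.48
position: [0.5662, 0.1594, 0.4113]
ee_rot: [0.708, -0.706, 0.015, -0.02]
contact_force: [1.3, -1.4, -0.4]
width: 0.0595
```

Request:
{"fn": "arm_command", "kwargs": {"increments": [0,0,0,0,0,-5,0.3,0,0,0,0,0,-5,0.3,0,0,0,0,0,0,0.3,0,0,0,0,0,0,0.3]}}

```text
clock: 58.98
position: [0.5605, 0.0578, 0.4091]
ee_rot: [0.708, -0.706, 0.018, -0.021]
contact_force: [0.0, 0.1, 0.1]
width: 0.0596
```

Run:
```python
from h import *
st(); P,im=snap('wrist','w41.png'); import pickle; pickle.dump(P,open('w41.pkl','wb')); P,im=snap('side','s41.png'); crop(im,120,190,270,340,5,'s41c.png'); P,im=snap('scene','s41b.png')
```

```text
t 58.98 p [0.5605 0.0578 0.4091] gp [0.5612 0.0581 0.2541] w 0.0596 F [0.0005 0.0668 0.0745] q [-0.0215  0.2549  1.5237  0.0022  1.3586  0.0321]
x [ 0.9985 -0.0541  0.0042] y [ 0.0043  0.0021 -1.    ] z [0.0541 0.9985 0.0023]
```

View pics/w41.png

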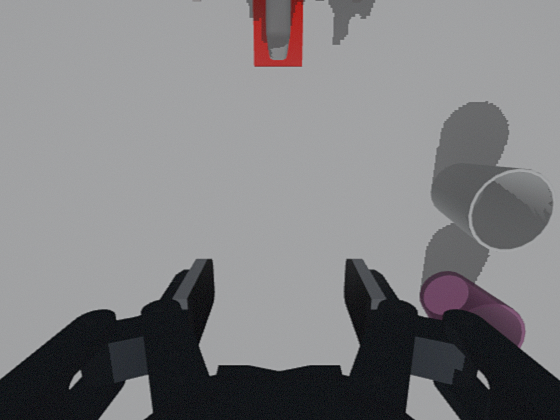

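View pics/s41c.png

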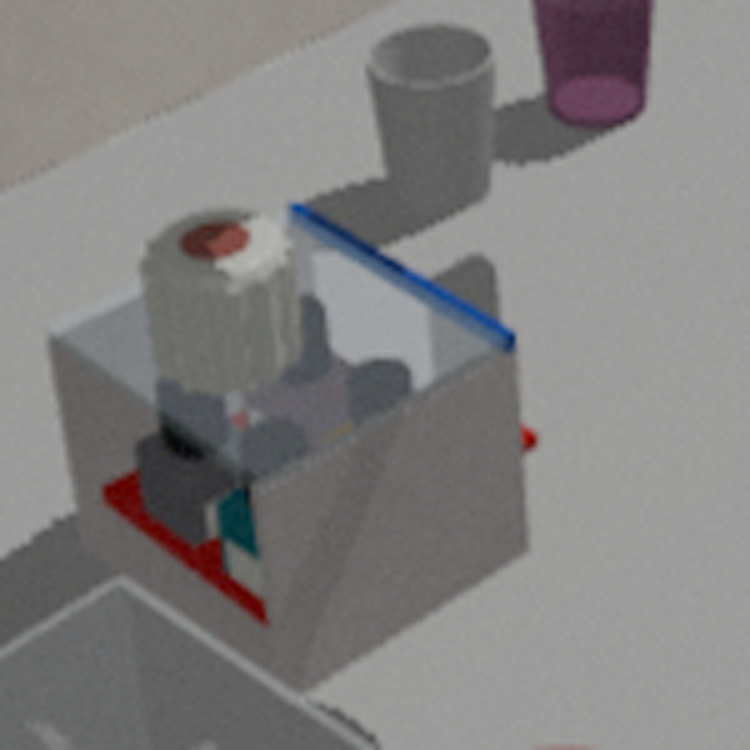

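View pics/s41b.png

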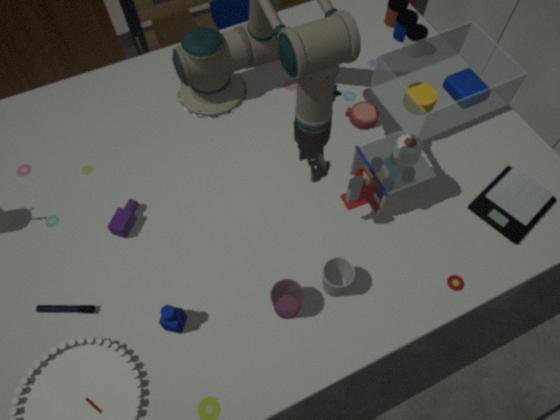

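Run:
```python
from h import *
import pickle
P=pickle.load(open('w41.pkl','rb'))
A=onz('wrist',(254,66.5),.008,P);B=onz('wrist',(302,66.5),.008,P); m=(A+B)[:2]/2; ex=np.array([.0534,.9986]);C=m+.135*ex-np.array([.573,.3183]); print(m,'shelf x',C@ex,'y',C@np.array([-ex[1],ex[0]]))
```

```text
[0.5666 0.1796] shelf x -0.0038756927419180214 y -0.001039497065697989
```

Run:
```python
from rig import ticket
print(ticket.sign_off())
```

```text
the job is handed in; nothing more can be done
None
```

The carrier is home under the shelf with all four bottles upright, one in each pocket. I handed the job in at about 59 s of the 210 s; no verdict was reported.

**What I did:**
- I pulled the carrier out by its handle to about x = -0.17 m in the shelf frame.
- I put mauve and grey straight into pockets from above.
- Teal and ochre were lying down, so I stood each upright on the bench, then regripped it by the cap and placed it.
- I slid the loaded carrier back in until the push force climbed to about 20 N at the back stop, then released it and backed the arm away.

**Last checks:**
- The carrier measured about x = -4 mm, y = -1 mm in the shelf frame. Together with the force rise at the stop, I took that as fully home.
- The pictures show all four bottles upright in the carrier.
- The pot, cup, tumbler and mould look unmoved, and so do the blue and purple look-alikes.
- The arm is clear of everything, with about 0 N at the wrist.

**What disagreed:**
- The carrier moved about 15 mm less than the hand on the first pull. The grip either slipped or slackened; it still came out well clear of the shelf. On the way back I gripped at 110 N and saw no slip.
- Early on, the side camera placed the shelf and handle about 8 mm away from where the scene camera did. The wrist camera matched the scene camera within a few millimetres, so I went by those two.

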